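# Make up a chilled sample tray

## Robot

A 6-joint arm with a two-finger parallel gripper is mounted at the origin on a cart in front of the work surface, level with it; the furniture and walls round the work are solid. World frame = base frame: x ahead of the robot, y to its left, z up, the work surface at z = 0. Lengths are in m, angles in rad, forces in N, time in s.
With the tool pointing down it reaches from about 0.375 to 0.9 m from the base axis. Payload 3.1 kg.
Tool frame: the origin (TCP) lies midway between the tips of the shut fingers; the grasp point (between the pads) lies manip.hold_point_z behind it (manip.hold_point_z is the distance from the TCP to the grasp point, in m); z points along the fingers, y is the direction in which the jaws open and shut (so a half turn about z gives the same grasp; the last joint's range is limited). The gripper opens to 85 mm and grips with 20 to 120 N. Pads are 22 mm wide; open, the fingers measure 114 mm over their backs; the gripper's body (76 mm by 85 mm) begins 54 mm behind the grasp point. The pads swing forward as they close: fully open they stand 13 mm farther back than shut.
Start: joints at [1.002, 0.527, 1.433, -0, 1.181, -0.178], TCP at [0.238, 0.578, 0.231] pointing down, gripper open.
Joint ranges: [-3.08, 3.08], [-0.75, 2.2], [0.22, 2.44], [-1.43, 4.57], [0, 2.65], [-2.85, 2.85]. Speed limits (rad/s): [2.79, 2.79, 3.14, 3.14, 3.14, 3.14].

## Interface

Orientations are given as a unit quaternion [x, y, z, w].
In Python, from station import manip, snapshot, workorder, models gives the robot as it stands.
- The arm moves only by the tool jog_arm, never from a script. Its argument "commands" is a list of rows, each a list of 5 numbers: the opening in per cent of the stroke, from 0 (shut) to 100 (fully open), then the shift along the world's x, y, z in cm, then the turn about the world's z in rad. A call has 1 to 8 rows; each row shifts and turns the pose as measured when the row begins; what a row does not reach is not made up. A row lasts 1/12 s, in which the tool goes at most 41.7 mm and 7.16 degrees, less where a joint would pass 70% of its speed; a pose out of reach is approached as far as the arm can. A call with a gripper value outside its range is refused whole. The fingers move at their own pace and stop on an object; "squeeze" is the grip in N (left out, the last holds). Time passes only in rows, so rows that do not move let the fingers close. It gives the time, the measured TCP pose, the force and the opening at its end, in the units of the state.
- manip.sense(): the state, without advancing time (a new reading comes with each control period).
- snapshot(name): name is "side" or "top" or "wrist"; returns a dict with "image" (400x640x3 uint8, red, green, blue), "intrinsics" (3x3 intrinsics, pixels), "extrinsics" (4x4, takes a point from camera to world coordinates); the wrist camera has in their place "hand_eye" (4x4, takes a point from camera to tool coordinates, whose origin is the TCP and whose axes are the flange's). Camera axes: x right, y down, z forward; pixel columns grow to the right and rows downward; lengths in m; the calibration is good to about 2 mm. A picture is of the moment at which its call begins: read the wrist's pose just before it. There is no depth.
- workorder.sign_off(): hands the job in, once; it reports no verdict.
Trained networks look in a picture, given as the dict that the camera call returned (one of the last four; its "shot" number tells which), for a name from the list of things; names that differ only in an ending like _2 or _b are one class to them, and where a whole thing is asked for, a point or a joint stands for the part that bears it (a point fixed in the world has none). Each returns a list of dicts, best first, with "score" (0 to 1); they miss things now and then, are a little off and sometimes report something else, mostly with a low value. They report only what shows in the picture. A call takes as long as a camera call. They do not tell look-alikes from the thing itself.
- models.find_in(picture, name): "centre" ([x, y, z] in m, in world coordinates, good to about 4 mm: the middle of the surface that is visible of it).
- models.pinpoint(picture, name): "centre" ([x, y, z] in m, in world coordinates, good to about 4 mm: a listed point, or the origin of a listed thing).
The state is a dict: "t": time; "q": joint angles; "qd": joint speeds; "tau": joint torques, N m; "tcp_pos": TCP position; "tool_rot": TCP orientation; "force": force on the tool from outside, world axes, zero at the start; "ft_torque": the same for the moment, N m; "finger_gap": opening from 0.0 (shut) to 1.0 (fully open).
Only numpy, scipy, OpenCV 4.12 (cv2) and the standard library are available. Lean on these libraries where they do the work, as an engineer would, in place of code of your own. Each camera call takes 0.05 s, during which the arm holds its last target. There are 200 camera calls.

## Task

Make up the chilled sample tray: lay the grey cold pack flat on the floor of the white tray, stand the slatted steel riser over it so that all four feet rest on the tray floor, then stand the small round steel sample cup upright on the riser's slats beside the handle. Work in that order, and lower each piece into place without dropping it.

Things in the scene. Friction and masses are not known exactly. Their poses are not given: they have to be found in the camera images.
- tray_floor (a point): Open white food tray, loose, 0.5 kg, 206 x 255 mm at the rim, 66 mm high. This point is the centre of its inner floor, 6 mm above the table; x along its short side, y along its long side, z up. Inside 166 (x) by 215 mm (y) from the floor to 48 mm above it, then wider, 188 by 238 mm, up to the rim 60 mm above the floor.
- pack_center (a point): Grey hard-shell cold pack, a rigid rounded slab 56 (x) x 110 (y) x 30 mm (z), about 0.15 to 0.3 kg, lying flat. This point is its centre, 15 mm above its underside; grasp it across the 56 mm (along x).
- riser_grip (a point): Centre of the lifting handle of the slatted steel riser (see riser_deck): a level bar 80 mm long along the riser's x, 10 mm thick in y, 12 mm high, on two posts at x = +-35 mm, across the middle over the slats. Pinch it along y from above. The point is 76 mm above the ends of the feet and 32 mm above the slats.
- riser_deck (a point): Loose stainless slatted riser (drain grid), 154 (x) x 202 mm (y), 0.35 kg, the same turned half round. This point is the centre of the slats' top, 44 mm above the ends of its four 10 mm feet (at x = +-68, y = +-94 mm); 38 mm clear below. It fits the tray, x to x, with 6 mm to spare each side. The cup fits 57 mm along y from this point, either way.
- cup_center (a point): Small round steel sample cup, empty, open at the top, tapered: 66 mm across the rim, 53 mm across the foot, wall 3 mm, 45 mm high, 0.1 kg, upright. This point is its centre, 22.5 mm above its foot; grasp it across its outside (about 59 mm at half height) or by its wall.
Mind the look-alikes: they are no part of the job. What is shaped like the part that bears cup_center but pink is not meant.

How it is judged:
By the outcome, as a careful person would: the job done as asked, in the order asked, and still so for the second after the job is handed in, with the robot touching nothing.
It also fails if it takes over 72 s, if anything falls off the work surface, if the arm or the gripper's body presses on something with over 40 N, if the wrist force passes 120 N, or if a joint passes its speed limit or range.

## Working session

There is one attempt and no reset: what is moved stays moved. The work goes in short steps, Python scripts to look and compute and a tool call to move; the robot and the scene stay as the last step left them, time stands still between calls to the robot, and variables do not carry over. Pictures are saved under pics/ and viewed, about 8 in all and at most 12, crops included, and the job is handed in when it is done.

Besides the shell and the picture viewer there is one more tool, called by a JSON object that holds its "name" and its "arguments". jog_arm: Moves the arm, as the interface text tells. Its arguments: {"type":"object","properties":{"commands":{"type":"array","items":{"type":"array","items":{"type":"number"}}},"squeeze":{"type":"number"}},"required":["commands"]}

```bash
mkdir -p pics; python3 - <<'E'
from station import manip, snapshot, models
import cv2
s=manip.sense();print(s['t'],s['tcp_pos'],s['tool_rot'],s['finger_gap'],manip.hold_point_z)
for n in ['top','side']:
    p=snapshot(n);cv2.imwrite(f'pics/{n}0.png',p['image'][:,:,::-1])
    print(n,p['extrinsics'].round(3).tolist() if hasattr(p['extrinsics'],'round') else p['extrinsics'])
    import numpy as np
    K=np.array(p['intrinsics']);T=np.array(p['extrinsics'])
    for k in ['tray_floor','pack_center','riser_grip','riser_deck','cup_center']:
        for r in models.pinpoint(p,k)[:4]:
            c=np.linalg.inv(T)@np.r_[r['centre'],1];u=K@c[:3];u=u[:2]/u[2]
            print(k,np.round(r['centre'],3),round(r['score'],2),u.round())
E
```

```text
0.0 [0.23766457 0.57728133 0.23033531] [ 1.94172437e-01  9.80966808e-01 -1.01241425e-03 -4.00739587e-04] 0.9987211288353746 0.0187
top [[0.02, -0.984, 0.175, 0.357], [-1.0, -0.016, 0.021, -0.121], [-0.018, -0.175, -0.984, 0.978], [0.0, 0.0, 0.0, 1.0]]
tray_floor [0.609 0.119 0.005] 0.81 [242. 172.]
pack_center [ 0.467 -0.354  0.013] 0.86 [419. 227.]
riser_grip [ 0.561 -0.146  0.078] 0.57 [341. 185.]
riser_deck [ 0.561 -0.144  0.044] 0.81 [339. 187.]
cup_center [ 0.597 -0.365  0.023] 0.95 [423. 177.]
cup_center [0.414 0.067 0.027] 0.68 [256. 244.]
side [[-0.999, -0.01, 0.038, 0.483], [-0.035, 0.669, -0.742, 0.841], [-0.018, -0.743, -0.669, 0.926], [0.0, 0.0, 0.0, 1.0]]
tray_floor [0.609 0.12  0.009] 0.71 [280. 291.]
pack_center [ 0.46  -0.356  0.015] 0.67 [346. 159.]
riser_grip [ 0.561 -0.144  0.072] 0.91 [307. 192.]
riser_deck [ 0.558 -0.142  0.05 ] 0.87 [308. 199.]
cup_center [0.416 0.066 0.026] 0.87 [367. 269.]
cup_center [ 0.6   -0.374  0.023] 0.82 [298. 153.]
cup_center [0.612 0.12  0.008] 0.5 [279. 291.]
```

```bash
python3 - <<'E'
import cv2
a=cv2.imread('pics/top0.png');cv2.imwrite('pics/topcrop.png',cv2.resize(a[110:310,190:470],None,fx=2.85,fy=2.85,interpolation=2))
E
```

```text
(no output)
```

View pics/topcrop.png

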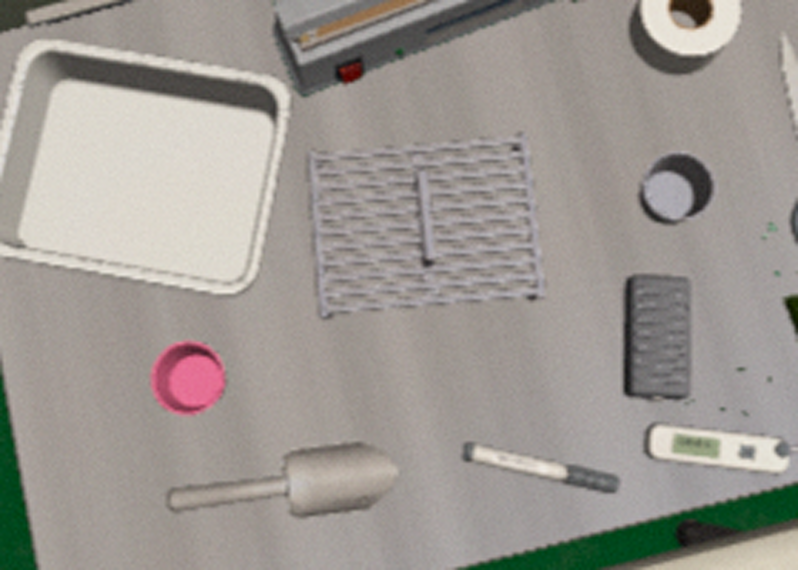

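View pics/side0.png

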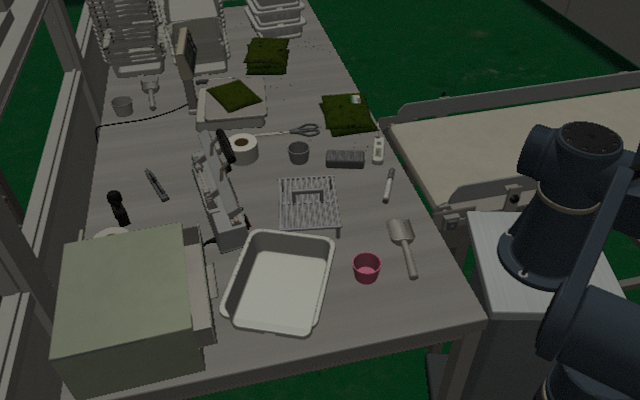

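```bash
cat > h.py <<'E'
from station import manip, snapshot, models
import cv2, numpy as np
from scipy.spatial.transform import Rotation as R
def state():
    s=manip.sense();Rm=R.from_quat(s['tool_rot']).as_matrix()
    T=np.eye(4);T[:3,:3]=Rm;T[:3,3]=s['tcp_pos']
    return s,T
def yaw(T): return np.arctan2(T[1,1],T[0,1])
def show():
    s,T=state();print('t%.2f'%s['t'],'tcp',s['tcp_pos'].round(4),'yaw %.3f'%yaw(T),'F',s['force'].round(1),'gap %.3f'%s['finger_gap'],'q',np.round(s['q'],2))
def shot(n,f=None):
    s,T=state();p=snapshot(n)
    p['C']=np.array(p['extrinsics']) if n!='wrist' else T@np.array(p['hand_eye'])
    if f: cv2.imwrite(f'pics/{f}.png',p['image'][:,:,::-1])
    return p
def ray(p,uv,z):
    K=np.array(p['intrinsics']);C=p['C']
    d=C[:3,:3]@np.linalg.inv(K)@np.c_[uv,np.ones(len(uv))].T
    return (C[:3,3:]+d*(z-C[2,3])/d[2]).T
def proj(p,X):
    c=np.linalg.inv(p['C'])@np.c_[X,np.ones(len(X))].T;u=np.array(p['intrinsics'])@c[:3];return (u[:2]/u[2]).T
E
python3 - <<'E'
from h import *
p=shot('top')
for n,z,c in [('pack',.03,[(629,275),(690,275),(690,397),(630,397)]),('riser',.044,[(310,155),(522,138),(543,295),(322,314)]),('grip',.082,[(422,175),(430,262)]),('trayfloor',.006,[(60,80),(272,122),(240,285),(18,240)]),('cuprim',.045,[(677,187)])]:
    X=ray(p,np.array(c)/2.85+[190,110],z);print(n,X.round(3)[:,:2].tolist(),X.mean(0).round(3))
    E=np.diff(np.r_[X,X[:1]],axis=0);print([ (round(np.hypot(*e[:2]),3),round(np.degrees(np.arctan2(e[1],e[0])),1)) for e in E])
w=shot('wrist');print(np.array(w['hand_eye']).round(3).tolist());print(np.array(w['intrinsics']).round(0).tolist())
E
```

```text
pack [[0.517, -0.329], [0.518, -0.384], [0.408, -0.38], [0.407, -0.327]] [ 0.462 -0.355  0.03 ]
[(np.float64(0.055), np.float64(-89.0)), (np.float64(0.11), np.float64(178.2)), (np.float64(0.053), np.float64(91.1)), (np.float64(0.11), np.float64(-0.8))]
riser [[0.621, -0.038], [0.64, -0.231], [0.495, -0.249], [0.475, -0.053]] [ 0.558 -0.143  0.044]
[(np.float64(0.194), np.float64(-84.4)), (np.float64(0.146), np.float64(-172.9)), (np.float64(0.197), np.float64(96.0)), (np.float64(0.147), np.float64(5.9))]
grip [[0.593, -0.14], [0.516, -0.148]] [ 0.555 -0.144  0.082]
[(np.float64(0.077), np.float64(-174.2)), (np.float64(0.077), np.float64(5.8))]
trayfloor [[0.703, 0.21], [0.664, 0.003], [0.505, 0.027], [0.545, 0.238]] [0.604 0.12  0.006]
[(np.float64(0.211), np.float64(-100.8)), (np.float64(0.16), np.float64(171.4)), (np.float64(0.215), np.float64(79.5)), (np.float64(0.161), np.float64(-10.1))]
cuprim [[0.595, -0.37]] [ 0.595 -0.37   0.045]
[(np.float64(0.0), np.float64(0.0))]
[[-0.0, -0.944, -0.329, 0.084], [1.0, -0.0, -0.001, 0.0], [0.001, -0.329, 0.944, -0.143], [0.0, 0.0, 0.0, 1.0]]
[[295.0, 0.0, 322.0], [0.0, 295.0, 202.0], [0.0, 0.0, 1.0]]
```

{"name": "jog_arm", "arguments": {"commands": [[100,2.8,-2.8,0,0.03],[100,2.8,-2.8,0,0.03],[100,2.8,-2.8,0,0.03],[100,2.8,-2.8,0,0.03],[100,2.8,-2.8,0,0.03],[100,2.8,-2.8,0,0.03],[100,2.8,-2.8,0,0.03],[100,2.8,-2.8,0,0.03]]}}

```text
t: 1.37
tcp_pos: [0.4626, 0.3516, 0.2325]
tool_rot: [0.061, 0.998, 0.003, -0.0]
force: [1.0, 0.1, -0.3]
finger_gap: 1.001
```

{"name": "jog_arm", "arguments": {"commands": [[100,0,-4.1,0,0.01],[100,0,-4.1,0,0.01],[100,0,-4.1,0,0.01],[100,0,-4.1,0,0.01],[100,0,-4.1,0,0.01],[100,0,-4.1,0,0.01],[100,0,-4.1,0,0.01],[100,0,-4.1,0,0.01]]}}

```text
t: 2.03
tcp_pos: [0.4715, 0.0184, 0.2345]
tool_rot: [0.019, 1.0, 0.005, 0.007]
force: [1.2, 0.4, -0.8]
finger_gap: 1.006
```

{"name": "jog_arm", "arguments": {"commands": [[100,0,-4.1,0,0.01],[100,0,-4.1,0,0.01],[100,0,-4.1,0,0.01],[100,0,-4.1,0,0.01],[100,0,-4.1,0,0.01],[100,0,-4.1,0,0.01],[100,0,-4.1,0,0.01],[100,0,0,0,0.01]]}}

```text
t: 2.7
tcp_pos: [0.4705, -0.2821, 0.2375]
tool_rot: [-0.02, 1.0, 0.001, 0.012]
force: [0.9, 0.4, 1.3]
finger_gap: 1.0
```

```bash
python3 - <<'E'
from h import *
show();p=shot('wrist','w1')
for k in ['pack_center','cup_center']:
    for r in models.pinpoint(p,k)[:3]: print(k,np.round(r['centre'],3),round(r['score'],2),proj(p,[r['centre']]).round())
np.savez('w1.npz',C=p['C'],K=p['intrinsics'])
E
```

```text
t2.70 tcp [ 0.4705 -0.2821  0.2375] yaw 1.610 F [0.9 0.4 1.3] gap 1.000 q [-0.75  0.41  1.63  0.02  1.08 -2.37]
pack_center [ 0.462 -0.356  0.015] 0.72 [[263. 158.]]
pack_center [0.608 0.117 0.005] 0.22 [[588. 266.]]
cup_center [ 0.596 -0.371  0.02 ] 0.97 [[254. 253.]]
cup_center [0.418 0.061 0.024] 0.6 [[612. 136.]]
```

View pics/w1.png

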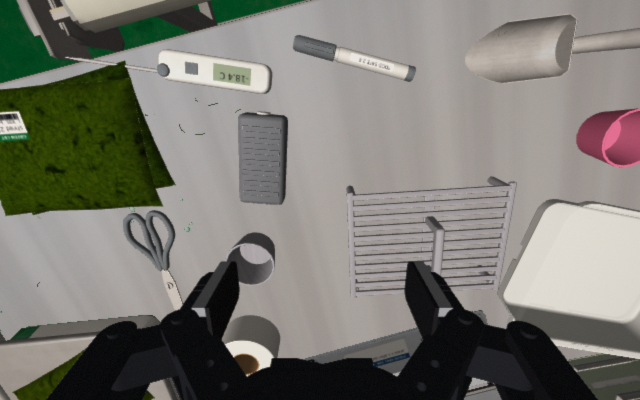

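```bash
python3 - <<'E'
from h import *
d=np.load('w1.npz');p={'C':d['C'],'intrinsics':d['K']}
for z,c in [(.03,[(240,114),(287,117),(285,203),(240,201)]),(.044,[(350,193),(515,183),(498,289),(352,297)])]:
    X=ray(p,np.array(c),z);print(X.round(3)[:,:2].tolist(),X.mean(0).round(4))
    E=np.diff(np.r_[X,X[:1]],axis=0);print([(round(float(np.hypot(*e[:2])),3),round(float(np.degrees(np.arctan2(e[1],e[0]))),1)) for e in E])
show()
E
```

```text
[[0.41, -0.377], [0.411, -0.324], [0.516, -0.327], [0.516, -0.383]] [ 0.4635 -0.3529  0.03  ]
[(0.053, 88.7), (0.105, -1.5), (0.057, -90.5), (0.106, 176.7)]
[[0.495, -0.247], [0.475, -0.053], [0.625, -0.036], [0.646, -0.234]] [ 0.5604 -0.1424  0.044 ]
[(0.195, 95.9), (0.151, 6.6), (0.199, -84.0), (0.151, -174.8)]
t2.85 tcp [ 0.469  -0.2736  0.2366] yaw 1.613 F [0.1 0.5 0.7] gap 1.001 q [-0.75  0.41  1.64  0.02  1.09 -2.37]
```

{"name": "jog_arm", "arguments": {"commands": [[100,-0.2,-3.0,0,-0.025],[100,-0.2,-3.0,0,-0.025],[100,-0.2,-2.2,-1.5,-0.025],[100,0,0,-4.0,0],[100,0,0,-4.0,0],[100,0,0,-4.0,0],[100,0,0,-1,0],[100,0,0,0,0]]}}

```text
t: 3.52
tcp_pos: [0.4664, -0.3438, 0.091]
tool_rot: [0.01, 1.0, 0.005, 0.012]
force: [0.4, -0.3, 0.4]
finger_gap: 1.001
```

```bash
python3 - <<'E'
from h import *
show();p=shot('wrist','w2')
for r in models.pinpoint(p,'pack_center')[:1]: print(np.round(r['centre'],3),round(r['score'],2))
show()
E
```

```text
t3.52 tcp [ 0.4664 -0.3438  0.091 ] yaw 1.550 F [ 0.4 -0.3  0.4] gap 1.001 q [-0.84  0.66  1.67  0.03  0.8  -2.41]
[ 0.464 -0.357  0.016] 0.95
t3.62 tcp [ 0.467  -0.3447  0.0931] yaw 1.551 F [ 0.6 -0.4 -0.4] gap 1.004 q [-0.84  0.65  1.67  0.03  0.8  -2.41]
```

{"name": "jog_arm", "arguments": {"commands": [[100,-0.15,-0.6,-2.0,-0.01],[100,-0.15,-0.5,-2.0,0],[100,0,0,-2.0,0],[100,0,0,-2.0,0],[100,0,0,-1.0,0],[100,0,0,-0.5,0],[100,0,0,0,0]]}}

```text
t: 4.2
tcp_pos: [0.4743, -0.3586, 0.0096]
tool_rot: [0.011, 1.0, -0.007, 0.023]
force: [-0.3, 1.1, 0.1]
finger_gap: 1.0
```

```bash
python3 -c "
from h import *
show()"
```

```text
t4.20 tcp [ 0.4743 -0.3586  0.0096] yaw 1.548 F [-0.3  1.1  0.1] gap 1.000 q [-0.85  0.8   1.68  0.04  0.62 -2.43]
```

{"name": "jog_arm", "arguments": {"commands": [[100,-0.5,0.3,-0.3,0],[100,-0.5,0,-0.4,0],[100,-0.2,0,0,0],[40,0,0,0,0],[40,0,0,0,0],[40,0,0,0,0],[40,0,0,0,0]], "squeeze": 50}}

```text
t: 4.78
tcp_pos: [0.4634, -0.3572, 0.008]
tool_rot: [0.011, 1.0, -0.01, 0.026]
force: [0.3, -0.3, -2.0]
finger_gap: 0.644
```

```bash
python3 -c "
from h import *
show()"
```

```text
t4.78 tcp [ 0.4634 -0.3572  0.008 ] yaw 1.549 F [ 0.3 -0.3 -2. ] gap 0.644 q [-0.86  0.79  1.72  0.05  0.58 -2.45]
```

{"name": "jog_arm", "arguments": {"commands": [[40,0,0,1,0],[40,0,0,2.5,0],[40,0,0,4,0],[40,0,0,4,0],[40,0,0,4,0],[40,0.4,1.5,1.5,-0.06],[40,0.9,3,0,-0.11],[40,0.9,3,0,-0.11]]}}

```text
t: 5.45
tcp_pos: [0.4828, -0.2848, 0.1873]
tool_rot: [0.16, 0.987, -0.013, 0.025]
force: [-0.1, -0.1, -3.3]
finger_gap: 0.644
```

{"name": "jog_arm", "arguments": {"commands": [[40,0.9,3,0,-0.11],[40,0.9,3,0,-0.11],[40,0.9,3,0,-0.11],[40,0.9,3,0,-0.11],[40,0.9,3,0,-0.11],[40,0.9,3,0,-0.11],[40,0.9,3,0,-0.11],[40,0.9,3,0,-0.11]]}}

```text
t: 6.12
tcp_pos: [0.5528, -0.0365, 0.193]
tool_rot: [0.581, 0.814, -0.025, 0.018]
force: [0.5, -0.0, -2.1]
finger_gap: 0.646
```

```bash
python3 -c "
from h import *
show()
p=shot('top')
for r in models.pinpoint(p,'tray_floor')[:1]: print(np.round(r['centre'],3),round(r['score'],2))
p=shot('wrist','w3');np.savez('w3.npz',C=p['C'],K=p['intrinsics'])
for k in ['tray_floor','pack_center']:
  for r in models.pinpoint(p,k)[:2]: print(k,np.round(r['centre'],3),round(r['score'],2))
show()"
```

```text
t6.12 tcp [ 0.5528 -0.0365  0.193 ] yaw 0.331 F [ 0.5 -0.  -2.1] gap 0.646 q [-0.23  0.48  1.66 -0.07  0.99 -0.53]
[0.604 0.121 0.005] 0.69
tray_floor [0.606 0.118 0.005] 0.89
pack_center [ 0.554 -0.036  0.2  ] 0.64
t6.37 tcp [ 0.5527 -0.0383  0.1927] yaw 0.338 F [ 0.9  0.2 -2.2] gap 0.640 q [-0.24  0.48  1.66 -0.07  0.99 -0.54]
```

{"name": "jog_arm", "arguments": {"commands": [[40,0.9,2.6,0,-0.085],[40,0.9,2.6,0,-0.085],[40,0.9,2.6,0,-0.085],[40,0.9,2.6,0,-0.085],[40,0.9,2.6,0,-0.085],[40,0.9,2.6,0,-0.085],[40,0,0,0,0],[40,0,0,0,0]]}}

```text
t: 7.03
tcp_pos: [0.6066, 0.1092, 0.1927]
tool_rot: [0.777, 0.628, -0.031, 0.009]
force: [-1.0, -0.7, -2.2]
finger_gap: 0.643
```

```bash
python3 -c "
from h import *
show()
p=shot('wrist','w4');np.savez('w4.npz',C=p['C'],K=p['intrinsics'])
for k in ['tray_floor','pack_center']:
  for r in models.pinpoint(p,k)[:1]: print(k,np.round(r['centre'],3),round(r['score'],2))
show()"
```

```text
t7.03 tcp [0.6066 0.1092 0.1927] yaw -0.212 F [-1.  -0.7 -2.2] gap 0.643 q [ 0.02  0.58  1.46 -0.06  1.14  0.26]
tray_floor [0.604 0.12  0.004] 0.85
pack_center [0.603 0.109 0.2  ] 0.87
t7.18 tcp [0.6062 0.1084 0.1929] yaw -0.214 F [ 0.1  0.5 -2. ] gap 0.643 q [ 0.02  0.58  1.46 -0.06  1.14  0.26]
```

View pics/w4.png

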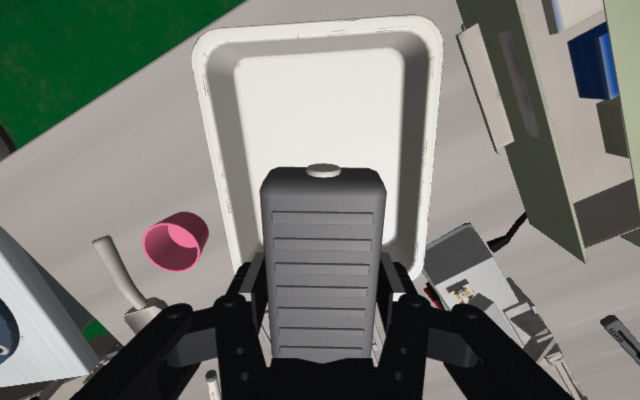

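```bash
python3 -c "
from h import *
d=np.load('w4.npz');p={'C':d['C'],'intrinsics':d['K']}
for z,c in [(.006,[(250,61),(390,49)]),(.006,[(406,70),(388,225)]),(.006,[(237,75),(255,165)]),(.066,[(215,29),(420,15)]),(.066,[(442,50),(424,260)]),(.066,[(193,60),(238,268)])]:
    X=ray(p,np.array(c),z);e=X[1]-X[0];print(z,X[:,:2].round(3).tolist(),np.degrees(np.arctan2(e[1],e[0])).round(1))
"
```

```text
0.006 [[0.557, 0.233], [0.694, 0.214]] -7.9
0.006 [[0.707, 0.192], [0.668, 0.023]] -103.1
0.006 [[0.54, 0.223], [0.53, 0.129]] -96.0
0.066 [[0.55, 0.254], [0.707, 0.229]] -9.0
0.066 [[0.722, 0.201], [0.692, 0.007]] -98.7
0.066 [[0.525, 0.237], [0.496, 0.036]] -98.1
```

{"name": "jog_arm", "arguments": {"commands": [[40,-0.3,0.6,-1,0.025],[40,-0.2,0.6,-2.5,0.025],[40,-0.1,0,-3.5,0],[40,0,0,-3.5,0],[40,0,0,-2,0],[40,0,0,0,0]]}}

```text
t: 7.68
tcp_pos: [0.5987, 0.1149, 0.0652]
tool_rot: [0.762, 0.647, -0.029, 0.012]
force: [-0.4, 0.6, -3.0]
finger_gap: 0.641
```

```bash
python3 -c "
from h import *
show();print(state()[0]['tool_rot'])"
```

```text
t7.68 tcp [0.5987 0.1149 0.0652] yaw -0.163 F [-0.4  0.6 -3. ] gap 0.641 q [ 0.03  0.74  1.56 -0.07  0.87  0.24]
[ 0.76172806  0.64715012 -0.02867786  0.01202764]
```

{"name": "jog_arm", "arguments": {"commands": [[40,0.3,0.2,-1.5,0],[40,0.3,0.2,-1.5,0],[40,0,0,-0.8,0],[40,0,0,-0.4,0],[40,0,0,-0.3,0],[40,0,0,0,0]]}}

```text
t: 8.18
tcp_pos: [0.6045, 0.1166, 0.0189]
tool_rot: [0.762, 0.647, -0.029, 0.012]
force: [-0.6, 0.0, -2.3]
finger_gap: 0.644
```

```bash
python3 -c "
from h import *
show();print(state()[0]['tool_rot'])"
```

```text
t8.18 tcp [0.6045 0.1166 0.0189] yaw -0.163 F [-0.6  0.  -2.3] gap 0.644 q [ 0.04  0.82  1.56 -0.08  0.8   0.25]
[ 0.7616988   0.64716829 -0.02908858  0.01191638]
```

{"name": "jog_arm", "arguments": {"commands": [[40,0,0.2,-0.3,0],[40,0,0,-0.2,0],[40,0,0,-0.1,0],[40,0,0,0,0]]}}

```text
t: 8.52
tcp_pos: [0.6063, 0.1189, 0.0151]
tool_rot: [0.762, 0.647, -0.027, 0.013]
force: [-0.3, 0.5, -1.1]
finger_gap: 0.645
```

```bash
python3 -c "
from h import *
show()"
```

```text
t8.52 tcp [0.6063 0.1189 0.0151] yaw -0.162 F [-0.3  0.5 -1.1] gap 0.645 q [ 0.04  0.82  1.56 -0.08  0.79  0.26]
```

{"name": "jog_arm", "arguments": {"commands": [[40,0,0,-0.2,0],[40,0,0,-0.2,0],[40,0,0,0,0]]}}

```text
t: 8.77
tcp_pos: [0.6071, 0.119, 0.014]
tool_rot: [0.762, 0.647, -0.027, 0.014]
force: [0.8, -0.0, -2.8]
finger_gap: 0.645
```

```bash
python3 -c "
from h import *
show()"
```

```text
t8.77 tcp [0.6071 0.119  0.014 ] yaw -0.162 F [ 0.8 -0.  -2.8] gap 0.645 q [ 0.04  0.83  1.56 -0.08  0.78  0.26]
```

{"name": "jog_arm", "arguments": {"commands": [[40,-0.1,0,-0.25,0],[40,-0.1,0,-0.2,0],[40,0,0,0,0]]}}

```text
t: 9.02
tcp_pos: [0.6078, 0.1189, 0.0142]
tool_rot: [0.762, 0.647, -0.024, 0.016]
force: [-0.9, -0.4, -2.3]
finger_gap: 0.641
```

```bash
python3 -c "
from h import *
show();cv2.imwrite
p=shot('wrist','w5')"
```

```text
t9.02 tcp [0.6078 0.1189 0.0142] yaw -0.162 F [-0.9 -0.4 -2.3] gap 0.641 q [ 0.04  0.82  1.56 -0.08  0.78  0.26]
```

View pics/w5.png

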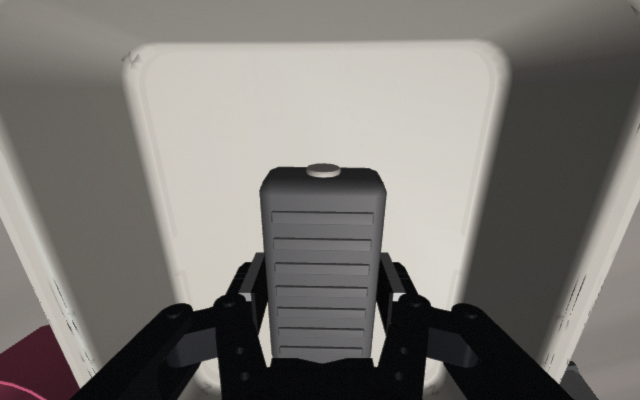

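{"name": "jog_arm", "arguments": {"commands": [[40,-0.2,0,-0.5,0],[40,0,0,0,0]]}}

```text
t: 9.23
tcp_pos: [0.6095, 0.1189, 0.0138]
tool_rot: [0.762, 0.647, -0.021, 0.019]
force: [-0.4, 0.7, -2.4]
finger_gap: 0.644
```

```bash
python3 -c "
from h import *
show();print(state()[0]['tool_rot'])"
```

```text
t9.23 tcp [0.6095 0.1189 0.0138] yaw -0.162 F [-0.4  0.7 -2.4] gap 0.644 q [ 0.04  0.82  1.56 -0.08  0.77  0.26]
[ 0.76182228  0.64716206 -0.02115596  0.01898699]
```

{"name": "jog_arm", "arguments": {"commands": [[40,-0.2,0,-0.4,0]]}}

```text
t: 9.32
tcp_pos: [0.6102, 0.1189, 0.0125]
tool_rot: [0.762, 0.647, -0.019, 0.021]
force: [-2.2, -0.1, 36.3]
finger_gap: 0.643
```

```bash
python3 -c "
from h import *
show();print(state()[0]['tool_rot'])
p=shot('top');show()"
```

```text
t9.32 tcp [0.6102 0.1189 0.0125] yaw -0.163 F [-2.2 -0.1 36.3] gap 0.643 q [ 0.04  0.83  1.57 -0.08  0.76  0.26]
[ 0.76198545  0.64698229 -0.01884364  0.02090474]
t9.37 tcp [0.6102 0.1189 0.0126] yaw -0.163 F [ 0.1 -0.4 15.9] gap 0.645 q [ 0.04  0.83  1.57 -0.08  0.76  0.26]
```

{"name": "jog_arm", "arguments": {"commands": [[90,0,0,0,0],[90,0,0,0,0],[90,0,0,0,0],[90,0,0,0,0],[90,0,0,2,0],[90,0,0,3.5,0],[90,0,0,4,0],[90,0,0,4,0]]}}

```text
t: 10.03
tcp_pos: [0.6003, 0.1181, 0.137]
tool_rot: [0.762, 0.647, -0.03, 0.012]
force: [0.6, 0.9, 0.3]
finger_gap: 0.898
```

```bash
python3 -c "
from h import *
show()
p=shot('side')
for k in ['pack_center','tray_floor']:
  for r in models.pinpoint(p,k)[:2]: print(k,np.round(r['centre'],3),round(r['score'],2))
p=shot('wrist','w6');np.savez('w6.npz',C=p['C'],K=p['intrinsics'])
for k in ['tray_floor','pack_center','riser_deck','riser_grip']:
  for r in models.pinpoint(p,k)[:2]: print(k,np.round(r['centre'],3),round(r['score'],2))
show()"
```

```text
t10.03 tcp [0.6003 0.1181 0.137 ] yaw -0.163 F [0.6 0.9 0.3] gap 0.898 q [ 0.04  0.64  1.52 -0.07  1.01  0.24]
pack_center [0.608 0.116 0.023] 0.7
tray_floor [0.609 0.12  0.006] 0.84
tray_floor [0.608 0.116 0.021] 0.63
pack_center [0.609 0.116 0.021] 0.84
t10.43 tcp [0.6005 0.1181 0.1356] yaw -0.163 F [-0.3  0.1 -0.2] gap 0.897 q [ 0.04  0.64  1.52 -0.07  1.01  0.24]
```

View pics/w6.png

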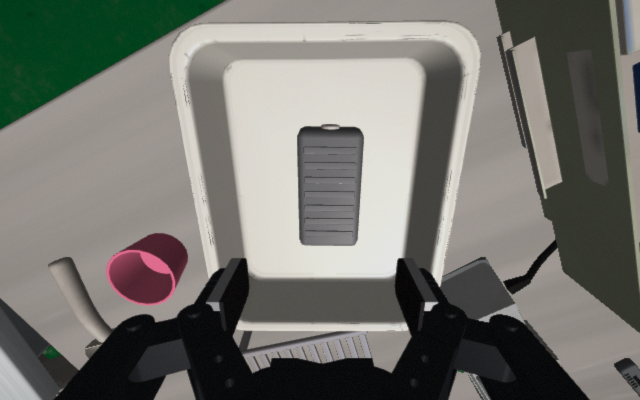

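```bash
cat > tray.py <<'E'
from h import *
from scipy.optimize import least_squares
def fit(p,obs):  # obs: (z, side 'x+','x-','y+','y-', pts)
    def res(v):
        c,s=np.cos(v[2]),np.sin(v[2]);o=[]
        for z,sd,off,pts in obs:
            X=ray(p,np.array(pts,float),z)[:,:2]-v[:2];l=np.c_[X@[c,s],X@[-s,c]]
            a=0 if sd[0]=='x' else 1;o+=list(l[:,a]-(1 if sd[1]=='+' else -1)*(off+v[3+(z<.03)]))
        return o
    r=least_squares(res,[.605,.12,-.16,0,0]);return r
E
python3 - <<'E'
from tray import *
d=np.load('w6.npz');p={'C':d['C'],'intrinsics':d['K']}
rim=[(.066,'x-',.103,[(170,60),(190,175),(206,270)]),(.066,'x+',.103,[(480,60),(461,170),(441,285)]),(.066,'y+',.1275,[(220,25),(320,24),(430,22)])]
fl=[(.006,'x-',.083,[(226,80),(247,262)]),(.006,'x+',.083,[(424,80),(404,262)]),(.006,'y+',.1075,[(250,60),(400,58)]),(.006,'y-',.1075,[(260,279),(390,279)])]
for o in (rim,fl,rim+fl):
    r=fit(p,o);print(r.x.round(4),np.abs(r.fun).max().round(4))
E
```

```text
[ 0.6068  0.1172 -0.1572 -0.0015  0.    ] 0.0012
[ 6.072e-01  1.156e-01 -1.553e-01 -6.000e-04  2.900e-03] 0.0015
[ 0.6069  0.1162 -0.1559 -0.0012  0.0029] 0.0018
```

{"name": "jog_arm", "arguments": {"commands": [[90,0,0,3,-0.05],[90,-0.3,-1.5,2,-0.12],[90,-0.4,-2.5,0,-0.12],[90,-0.4,-2.5,0,-0.12],[90,-0.4,-2.5,0,-0.12],[90,-0.4,-2.5,0,-0.12],[90,-0.4,-2.5,0,-0.12],[90,-0.4,-2.5,0,-0.12]]}}

```text
t: 11.1
tcp_pos: [0.5661, -0.0462, 0.1737]
tool_rot: [0.969, 0.242, -0.038, -0.011]
force: [0.6, 0.5, 0.6]
finger_gap: 0.897
```

{"name": "jog_arm", "arguments": {"commands": [[90,-0.4,-2.5,0,-0.12],[90,-0.4,-2.5,0,-0.12],[90,-0.4,-2.5,0,-0.12],[90,-0.2,-2.0,0,-0.12],[90,0,0,0,0],[90,0,0,0,0]]}}

```text
t: 11.6
tcp_pos: [0.546, -0.1501, 0.164]
tool_rot: [0.999, -0.01, -0.042, -0.024]
force: [-0.5, 0.4, 0.1]
finger_gap: 0.898
```

```bash
python3 -c "
from h import *
show();print(state()[0]['tool_rot'])
p=shot('wrist','w7');np.savez('w7.npz',C=p['C'],K=p['intrinsics'])
for k in ['riser_deck','riser_grip']:
  for r in models.pinpoint(p,k)[:2]: print(k,np.round(r['centre'],3),round(r['score'],2))
show()"
```

```text
t11.60 tcp [ 0.546  -0.1501  0.164 ] yaw -1.593 F [-0.5  0.4  0.1] gap 0.898 q [-0.47  0.57  1.58  0.01  1.09  1.12]
[ 0.99877049 -0.01020789 -0.04189159 -0.02446237]
riser_deck [ 0.555 -0.145  0.043] 0.83
riser_grip [ 0.56  -0.144  0.076] 0.81
riser_grip [ 0.556 -0.145  0.041] 0.2
t11.75 tcp [ 0.5466 -0.1486  0.1647] yaw -1.590 F [-0.3  0.5 -0.3] gap 0.900 q [-0.47  0.57  1.58  0.01  1.09  1.12]
```

View pics/w7.png

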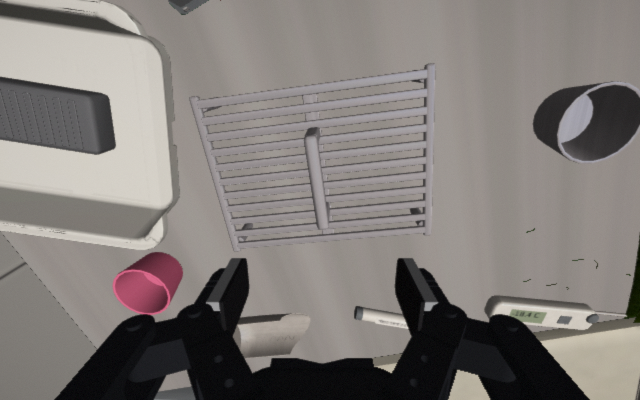

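{"name": "jog_arm", "arguments": {"commands": [[90,0,0,0,0],[90,0,0,0,0],[90,0,0,0,0],[90,0,0,0,0],[90,0,0,0,0],[90,0,0,0,0]]}}

```text
t: 12.25
tcp_pos: [0.5471, -0.1431, 0.1646]
tool_rot: [0.999, -0.004, -0.042, -0.025]
force: [0.4, -0.7, 0.7]
finger_gap: 0.899
```

{"name": "jog_arm", "arguments": {"commands": [[90,0,0,4,0],[90,0,0,4,0],[90,0,0,0,0]]}}

```text
t: 12.5
tcp_pos: [0.5452, -0.1416, 0.2441]
tool_rot: [0.999, -0.003, -0.046, -0.026]
force: [0.4, -0.9, 0.7]
finger_gap: 0.906
```

{"name": "jog_arm", "arguments": {"commands": [[90,0,0,-1,0],[90,0,0,-1,0],[90,0,0,-1,0],[90,0,0,-1,0],[90,0,0,-1,0],[90,0,0,-1,0],[90,0,0,-1,0],[90,0,0,-1,0]]}}

```text
t: 13.17
tcp_pos: [0.541, -0.1395, 0.1522]
tool_rot: [0.998, -0.003, -0.049, -0.028]
force: [-0.6, -0.2, -0.3]
finger_gap: 0.901
```

```bash
python3 -c "
from h import *
show();print(state()[0]['tool_rot'])"
```

```text
t13.17 tcp [ 0.541  -0.1395  0.1522] yaw -1.580 F [-0.6 -0.2 -0.3] gap 0.901 q [-0.46  0.58  1.6   0.01  1.07  1.12]
[ 0.99842077 -0.00309356 -0.04869372 -0.02784437]
```

{"name": "jog_arm", "arguments": {"commands": [[90,-4,0,1,0],[90,-4,0,1,0]]}}

```text
t: 13.33
tcp_pos: [0.4625, -0.1389, 0.1618]
tool_rot: [0.998, -0.002, -0.053, -0.03]
force: [-0.6, -0.5, 0.8]
finger_gap: 0.901
```

{"name": "jog_arm", "arguments": {"commands": [[90,1,0,0,0],[90,1,0,0,0],[90,1,0,0,0],[90,1,0,0,0],[90,1,0,0,0],[90,1,0,0,0],[90,1,0,0,0],[90,1,0,0,0]]}}

```text
t: 14.0
tcp_pos: [0.5375, -0.1333, 0.1537]
tool_rot: [0.997, -0.002, -0.063, -0.036]
force: [0.4, 0.2, -0.3]
finger_gap: 0.901
```

{"name": "jog_arm", "arguments": {"commands": [[90,0,0,-4,0],[90,0,0,-4,0]]}}

```text
t: 14.17
tcp_pos: [0.5523, -0.1373, 0.0791]
tool_rot: [0.998, -0.001, -0.05, -0.03]
force: [0.5, 0.8, -0.9]
finger_gap: 0.896
```

```bash
python3 -c "
from h import *
show();print(state()[0]['tool_rot'],state()[0]['qd'].round(3))"
```

```text
t14.17 tcp [ 0.5523 -0.1373  0.0791] yaw -1.576 F [ 0.5  0.8 -0.9] gap 0.896 q [-0.45  0.7   1.61  0.01  0.94  1.12]
[ 9.98296877e-01 -8.89031707e-04 -5.00008831e-02 -3.00410954e-02] [ 0.029  0.701  0.093  0.019 -1.006 -0.005]
```

{"name": "jog_arm", "arguments": {"commands": [[90,0,0,0,0]]}}

```text
t: 14.25
tcp_pos: [0.5512, -0.1358, 0.0727]
tool_rot: [0.998, -0.0, -0.054, -0.032]
force: [-0.5, 0.8, -0.5]
finger_gap: 0.896
```

{"name": "jog_arm", "arguments": {"commands": [[90,0,0,3.5,0],[90,0,0,3.5,0],[90,0,0,3.5,0],[90,0,0,3.5,0],[90,0,0,0,0]]}}

```text
t: 14.67
tcp_pos: [0.5555, -0.1343, 0.2169]
tool_rot: [0.998, 0.001, -0.057, -0.034]
force: [1.1, -0.1, 0.2]
finger_gap: 0.901
```

{"name": "jog_arm", "arguments": {"commands": [[90,0,0,-4.1,0],[90,0,0,-4.1,0],[90,0,0,0,0]]}}

```text
t: 14.92
tcp_pos: [0.5654, -0.1368, 0.1447]
tool_rot: [0.999, 0.002, -0.045, -0.028]
force: [-0.9, 0.3, -1.3]
finger_gap: 0.899
```

{"name": "jog_arm", "arguments": {"commands": [[90,2,0,3.6,0],[90,2,0,3.6,0],[90,0,0,0,0]]}}

```text
t: 15.17
tcp_pos: [0.6047, -0.1349, 0.2205]
tool_rot: [0.998, 0.002, -0.049, -0.03]
force: [0.8, -0.3, 1.0]
finger_gap: 0.899
```

{"name": "jog_arm", "arguments": {"commands": [[90,-2,0,-3.6,0],[90,-2,0,-3.6,0],[90,0,0,0,0]]}}

```text
t: 15.42
tcp_pos: [0.5725, -0.1364, 0.1585]
tool_rot: [0.999, 0.004, -0.039, -0.026]
force: [-1.9, -0.0, -1.2]
finger_gap: 0.897
```

```bash
python3 -c "
from h import *
show();print(state()[0]['tool_rot'],state()[0]['qd'].round(3))"
```

```text
t15.42 tcp [ 0.5725 -0.1364  0.1585] yaw -1.564 F [-1.9 -0.  -1.2] gap 0.897 q [-0.43  0.6   1.53  0.01  1.1   1.12]
[ 0.99889733  0.00428998 -0.03917628 -0.02551349] [ 0.022 -0.078 -0.177  0.022  0.07   0.01 ]
```

{"name": "jog_arm", "arguments": {"commands": [[90,1,0,3.6,0],[90,1,0,3.6,0],[90,0,0,0,0],[90,-1,0,-4.0,0],[90,-1,0,-4.0,0],[90,0,0,0,0]]}}

```text
t: 15.92
tcp_pos: [0.5835, -0.1382, 0.1694]
tool_rot: [0.999, 0.005, -0.028, -0.021]
force: [-0.7, 0.4, 0.1]
finger_gap: 0.902
```

{"name": "jog_arm", "arguments": {"commands": [[90,1,0,3.6,0],[90,1,0,3.6,0],[90,0,0,0,0],[90,-1,0,-4.0,0],[90,-1,0,-4.0,0],[90,0,0,0,0]]}}

```text
t: 16.42
tcp_pos: [0.5958, -0.1403, 0.1825]
tool_rot: [1.0, 0.005, -0.016, -0.017]
force: [-1.3, -0.5, -1.2]
finger_gap: 0.903
```

{"name": "jog_arm", "arguments": {"commands": [[90,1,0,3.6,0],[90,1,0,3.6,0],[90,0,0,0,0],[90,-1,0,-4.0,0],[90,-1,0,-4.0,0],[90,0,0,0,0]]}}

```text
t: 16.92
tcp_pos: [0.6078, -0.1424, 0.1977]
tool_rot: [1.0, 0.006, -0.003, -0.012]
force: [-1.9, 0.7, -0.8]
finger_gap: 0.9
```

{"name": "jog_arm", "arguments": {"commands": [[90,-1.7,0,-2.2,0.035],[90,-1.7,0,-2.2,0.035],[90,-1.5,0,-2.2,0.035],[90,0,0,0,0]]}}

```text
t: 17.25
tcp_pos: [0.5682, -0.1451, 0.1436]
tool_rot: [0.998, 0.061, 0.006, -0.009]
force: [-1.6, -0.1, -1.1]
finger_gap: 0.901
```

```bash
python3 -c "
from h import *
show();print(state()[0]['tool_rot'])
p=shot('wrist','w8');np.savez('w8.npz',C=p['C'],K=p['intrinsics'])
for k in ['riser_deck','riser_grip']:
  for r in models.pinpoint(p,k)[:2]: print(k,np.round(r['centre'],3),round(r['score'],2))
show()"
```

```text
t17.25 tcp [ 0.5682 -0.1451  0.1436] yaw -1.449 F [-1.6 -0.1 -1.1] gap 0.901 q [-0.45  0.59  1.62  0.03  0.94  0.98]
[ 0.99808593  0.060943    0.00561206 -0.00888478]
riser_deck [ 0.558 -0.147  0.042] 0.71
riser_grip [ 0.559 -0.142  0.075] 0.7
t17.40 tcp [ 0.5748 -0.1475  0.1477] yaw -1.450 F [ 0.3 -0.5  0.7] gap 0.899 q [-0.45  0.58  1.61  0.03  0.94  0.98]
```

View pics/w8.png

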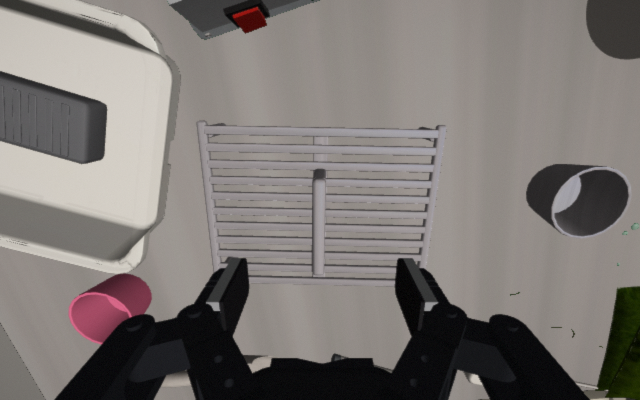

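```bash
python3 -c "
from h import *
d=np.load('w8.npz');p={'C':d['C'],'intrinsics':d['K']}
for z,c in [(.082,[(319.5,172),(319,275)]),(.044,[(200,124),(443,127)]),(.044,[(215,282),(424,286)])]:
    X=ray(p,np.array(c),z);e=X[1]-X[0];print(z,X[:,:2].round(4).tolist(),X.mean(0).round(4),np.linalg.norm(e).round(3),np.degrees(np.arctan2(e[1],e[0])).round(1))
show()
"
```

```text
0.082 [[0.606, -0.1386], [0.5224, -0.1482]] [ 0.5642 -0.1434  0.082 ] 0.084 -173.4
0.044 [[0.6245, -0.0385], [0.6461, -0.2321]] [ 0.6353 -0.1353  0.044 ] 0.195 -83.6
0.044 [[0.4774, -0.0516], [0.4996, -0.2512]] [ 0.4885 -0.1514  0.044 ] 0.201 -83.6
t17.40 tcp [ 0.5748 -0.1475  0.1477] yaw -1.450 F [ 0.3 -0.5  0.7] gap 0.899 q [-0.45  0.58  1.61  0.03  0.94  0.98]
```

{"name": "jog_arm", "arguments": {"commands": [[90,-0.8,0.2,-2.0,0],[90,-0.5,0.2,-2.0,0],[90,0,0,-2.0,0],[90,0,0,-1.0,0],[90,0,0,0,0]]}}

```text
t: 17.82
tcp_pos: [0.5787, -0.149, 0.0898]
tool_rot: [0.998, 0.06, 0.027, 0.002]
force: [-0.3, 0.6, -0.1]
finger_gap: 0.896
```

```bash
python3 -c "
from h import *
show();print(state()[0]['tool_rot'])"
```

```text
t17.82 tcp [ 0.5787 -0.149   0.0898] yaw -1.452 F [-0.3  0.6 -0.1] gap 0.896 q [-0.45  0.67  1.66  0.03  0.77  0.98]
[0.99784744 0.05966922 0.0271137  0.00221855]
```

{"name": "jog_arm", "arguments": {"commands": [[90,-0.8,0.2,-0.8,0],[90,-0.8,0.2,-0.8,0],[90,-0.3,0.1,-0.7,0],[90,0,0,-0.4,0],[90,0,0,0,0]]}}

```text
t: 18.23
tcp_pos: [0.5699, -0.1476, 0.0698]
tool_rot: [0.998, 0.06, 0.036, 0.007]
force: [-0.3, -0.5, 0.6]
finger_gap: 0.902
```

```bash
python3 -c "
from h import *
show();print(state()[0]['tool_rot'])"
```

```text
t18.23 tcp [ 0.5699 -0.1476  0.0698] yaw -1.452 F [-0.3 -0.5  0.6] gap 0.902 q [-0.46  0.68  1.7   0.04  0.68  0.97]
[0.99756205 0.05964779 0.03561308 0.00661919]
```

{"name": "jog_arm", "arguments": {"commands": [[90,-0.7,0.3,-0.7,0],[60,-0.4,0.1,-0.5,0],[0,0,0,0,0],[0,0,0,0,0],[0,0,0,0,0],[0,0,0,0,0],[0,0,0,0,0]], "squeeze": 90}}

```text
t: 18.82
tcp_pos: [0.5648, -0.1458, 0.0614]
tool_rot: [0.997, 0.059, 0.04, 0.009]
force: [0.2, 0.3, -2.3]
finger_gap: 0.094
```

```bash
python3 -c "
from h import *
show();print(state()[0]['tool_rot'])"
```

```text
t18.82 tcp [ 0.5648 -0.1458  0.0614] yaw -1.453 F [ 0.2  0.3 -2.3] gap 0.094 q [-0.46  0.69  1.73  0.04  0.64  0.96]
[0.99738998 0.05921098 0.04035118 0.00889159]
```

{"name": "jog_arm", "arguments": {"commands": [[0,0,0,2,0],[0,0,0,3.5,0],[0,0,0,4,0],[0,0,0,4,0],[0,0,0,0,0]]}}

```text
t: 19.23
tcp_pos: [0.5603, -0.144, 0.1961]
tool_rot: [0.998, 0.059, 0.034, 0.006]
force: [2.4, -0.4, -2.9]
finger_gap: 0.091
```

```bash
python3 -c "
from h import *
show();print(state()[0]['tool_rot'])
p=shot('side','s9');q=p['image'][120:330,180:420,::-1];cv2.imwrite('pics/s9.png',cv2.resize(q,None,fx=2.5,fy=2.5))
show()"
```

```text
t19.23 tcp [ 0.5603 -0.144   0.1961] yaw -1.453 F [ 2.4 -0.4 -2.9] gap 0.091 q [-0.46  0.48  1.64  0.03  0.95  0.98]
[0.99766111 0.05907807 0.033928   0.00556599]
t19.28 tcp [ 0.5584 -0.1433  0.1929] yaw -1.453 F [-0.3 -0.1 -5. ] gap 0.097 q [-0.46  0.49  1.64  0.03  0.95  0.98]
```

View pics/s9.png

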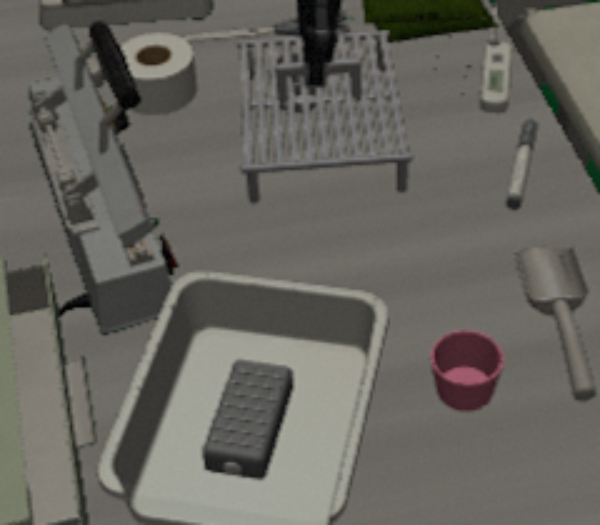

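{"name": "jog_arm", "arguments": {"commands": [[0,0.6,2.5,0,-0.034],[0,0.6,3.3,0,-0.034],[0,0.6,3.3,0,-0.034],[0,0.6,3.3,0,-0.034],[0,0.6,3.3,0,-0.034],[0,0.6,3.3,0,-0.034],[0,0.6,3.3,0,-0.034],[0,0.6,3.3,0,-0.034]]}}

```text
t: 19.95
tcp_pos: [0.5969, 0.115, 0.178]
tool_rot: [0.996, -0.09, 0.017, 0.009]
force: [1.4, 0.0, -3.6]
finger_gap: 0.095
```

{"name": "jog_arm", "arguments": {"commands": [[0,0,0,0,0]]}}

```text
t: 20.03
tcp_pos: [0.596, 0.1213, 0.1756]
tool_rot: [0.996, -0.088, 0.016, 0.008]
force: [-0.6, -0.6, -3.3]
finger_gap: 0.093
```

```bash
python3 -c "
from h import *
show();print(state()[0]['tool_rot'])
p=shot('wrist','w10');np.savez('w10.npz',C=p['C'],K=p['intrinsics'])
show()"
```

```text
t20.03 tcp [0.596  0.1213 0.1756] yaw -1.748 F [-0.6 -0.6 -3.3] gap 0.093 q [ 0.03  0.56  1.55 -0.02  1.    1.79]
[ 0.99593314 -0.08835386  0.01581675  0.00778558]
t20.08 tcp [0.5948 0.1187 0.1748] yaw -1.747 F [ 0.2 -0.8 -3.4] gap 0.091 q [ 0.02  0.56  1.55 -0.03  1.    1.78]
```

View pics/w10.png

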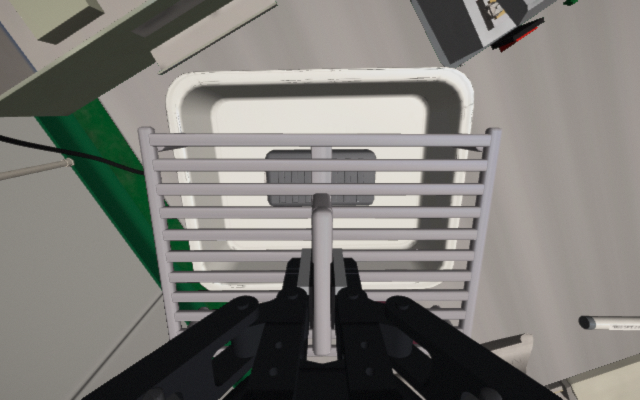

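```bash
python3 - <<'E'
from tray import *
d=np.load('w10.npz');p={'C':d['C'],'intrinsics':d['K']}
tz=.1753
def pr(n,z,c):
    X=ray(p,np.array(c),z);e=X[1]-X[0];print(n,X[:,:2].round(4).tolist(),'mid',X.mean(0)[:2].round(4),'len',np.linalg.norm(e).round(4),'ang',np.degrees(np.arctan2(e[1],e[0])).round(1))
pr('far bar ends',tz-.0174,[(139,138),(500,138)])
pr('left rail',tz-.0174,[(143,131),(174,330)])
pr('right rail',tz-.0174,[(495,131),(467,330)])
pr('handle',tz+.0206,[(321,196),(322,352)])
# tray: riser-view: far side is +x, left is +y
obs=[(.066,'x+',.103,[(210,72),(320,70),(440,67)]),(.066,'y+',.1275,[(166,95),(169,125)]),(.066,'y-',.1275,[(474,95),(471,125)]),(.006,'x+',.083,[(225,98),(410,94)]),(.066,'x-',.103,[(215,289),(260,289)])]
r=fit(p,obs);print(r.x.round(4),np.abs(r.fun).max())
show()
E
```

```text
far bar ends [[0.6796, 0.2058], [0.6447, 0.0127]] mid [0.6622 0.1093] len 0.1962 ang -100.2
left rail [[0.6827, 0.2024], [0.5561, 0.2277]] mid [0.6194 0.2151] len 0.1291 ang 168.7
right rail [[0.649, 0.0154], [0.5192, 0.0346]] mid [0.5841 0.025 ] len 0.1312 ang 171.6
handle [[0.6407, 0.1135], [0.5561, 0.1282]] mid [0.5984 0.1208] len 0.0859 ang 170.2
[ 6.081e-01  1.168e-01 -1.623e-01 -2.500e-03 -2.000e-04] 0.0018258187280526805
t20.08 tcp [0.5948 0.1187 0.1748] yaw -1.747 F [ 0.2 -0.8 -3.4] gap 0.091 q [ 0.02  0.56  1.55 -0.03  1.    1.78]
```

{"name": "jog_arm", "arguments": {"commands": [[0,0.6,-0.1,-1.5,0.017],[0,0.5,-0.1,-1.5,0],[0,0,0,0,0]]}}

```text
t: 20.33
tcp_pos: [0.6024, 0.1167, 0.1391]
tool_rot: [0.997, -0.076, 0.01, 0.01]
force: [-0.2, -0.2, -3.7]
finger_gap: 0.094
```

```bash
python3 -c "
from h import *
show();print(state()[0]['tool_rot'])"
```

```text
t20.33 tcp [0.6024 0.1167 0.1391] yaw -1.724 F [-0.2 -0.2 -3.7] gap 0.094 q [ 0.02  0.62  1.56 -0.03  0.95  1.76]
[ 0.99696643 -0.07647016  0.01018036  0.01032495]
```

{"name": "jog_arm", "arguments": {"commands": [[0,0.5,0,3.6,0],[0,0.5,0,3.6,0],[0,0,0,0,0],[0,-1,0,-4.0,0],[0,-1,0,-4.0,0],[0,0,0,0,0]]}}

```text
t: 20.83
tcp_pos: [0.5878, 0.1106, 0.1271]
tool_rot: [0.997, -0.079, 0.005, 0.012]
force: [-1.8, -0.2, -5.7]
finger_gap: 0.096
```

{"name": "jog_arm", "arguments": {"commands": [[0,0.5,0,3.6,0],[0,0.5,0,3.6,0],[0,0,0,0,0],[0,-1,0,-4.0,0],[0,-1,0,-4.0,0],[0,0,0,0,0]]}}

```text
t: 21.33
tcp_pos: [0.5792, 0.1065, 0.1231]
tool_rot: [0.997, -0.081, 0.005, 0.012]
force: [-1.5, -0.5, -3.5]
finger_gap: 0.089
```

```bash
cat >> h.py <<'E'
def lean():
    s,T=state();z=T[:3,2];print('lean toolx %.3f tooly %.3f'%(z@(T[:3,0]*[1,1,0]),z@(T[:3,1]*[1,1,0])),'world',z[:2].round(3))
E
python3 -c "
from h import *
show();lean()"
```

```text
t21.33 tcp [0.5792 0.1065 0.1231] yaw -1.733 F [-1.5 -0.5 -3.5] gap 0.089 q [ 0.    0.62  1.62 -0.03  0.89  1.76]
lean toolx 0.013 tooly 0.023 world [ 0.009 -0.025]
```

{"name": "jog_arm", "arguments": {"commands": [[0,0.3,0.2,2.5,0],[0,1.3,0.4,0.3,0],[0,1.3,0.4,0,0],[0,0,0,0,0]]}}

```text
t: 21.67
tcp_pos: [0.6072, 0.1148, 0.1546]
tool_rot: [0.997, -0.082, 0.001, 0.013]
force: [0.5, -0.3, -3.0]
finger_gap: 0.093
```

```bash
python3 -c "
from h import *
show();lean()
p=shot('wrist','w11')
r=models.pinpoint(p,'tray_floor')[:1]; print(r)
show()"
```

```text
t21.67 tcp [0.6072 0.1148 0.1546] yaw -1.735 F [ 0.5 -0.3 -3. ] gap 0.093 q [ 0.02  0.61  1.52 -0.03  1.01  1.77]
lean toolx 0.005 tooly 0.025 world [ 0.001 -0.025]
[]
t21.77 tcp [0.6041 0.1144 0.1536] yaw -1.735 F [-0.1 -0.7 -3.4] gap 0.094 q [ 0.02  0.61  1.52 -0.03  1.01  1.77]
```

{"name": "jog_arm", "arguments": {"commands": [[0,0.5,0.2,-2.0,0],[0,0.3,0.1,-2.0,0],[0,0,0,0,0]]}}

```text
t: 22.02
tcp_pos: [0.61, 0.1165, 0.1152]
tool_rot: [0.997, -0.082, -0.002, 0.014]
force: [-1.5, -0.5, -3.7]
finger_gap: 0.093
```

```bash
python3 -c "
from h import *
show();lean()
p=shot('top')
for k in ['tray_floor','riser_deck','riser_grip']:
  for r in models.pinpoint(p,k)[:1]: print(k,np.round(r['centre'],3),round(r['score'],2))
show()"
```

```text
t22.02 tcp [0.61   0.1165 0.1152] yaw -1.735 F [-1.5 -0.5 -3.7] gap 0.093 q [ 0.02  0.67  1.53 -0.03  0.95  1.78]
lean toolx -0.001 tooly 0.027 world [-0.006 -0.027]
riser_deck [0.606 0.118 0.1  ] 0.8
riser_grip [0.606 0.112 0.131] 0.62
t22.22 tcp [0.6129 0.1167 0.119 ] yaw -1.735 F [ 0.3 -0.3 -3.2] gap 0.094 q [ 0.02  0.67  1.53 -0.03  0.95  1.78]
```

{"name": "jog_arm", "arguments": {"commands": [[0,-0.1,0,-1.5,0],[0,0,0,-1.5,0],[0,0,0,-0.5,0],[0,0,0,0,0]]}}

```text
t: 22.55
tcp_pos: [0.6143, 0.1164, 0.0891]
tool_rot: [0.997, -0.082, 0.007, 0.013]
force: [-0.5, 0.0, -3.4]
finger_gap: 0.092
```

```bash
python3 -c "
from h import *
show();lean()"
```

```text
t22.55 tcp [0.6143 0.1164 0.0891] yaw -1.735 F [-0.5  0.  -3.4] gap 0.092 q [ 0.02  0.71  1.55 -0.03  0.88  1.78]
lean toolx 0.015 tooly 0.024 world [ 0.011 -0.027]
```

{"name": "jog_arm", "arguments": {"commands": [[0,-0.2,0,-0.6,0],[0,-0.2,0,-0.5,0],[0,-0.1,0,-0.4,0]]}}

```text
t: 22.8
tcp_pos: [0.6111, 0.1164, 0.0767]
tool_rot: [0.997, -0.082, 0.01, 0.012]
force: [0.0, -0.2, -3.9]
finger_gap: 0.092
```

```bash
python3 -c "
from h import *
show();lean()"
```

```text
t22.80 tcp [0.6111 0.1164 0.0767] yaw -1.735 F [ 0.  -0.2 -3.9] gap 0.092 q [ 0.02  0.72  1.57 -0.04  0.84  1.78]
lean toolx 0.021 tooly 0.023 world [ 0.017 -0.026]
```

Reduce the squeeze so the riser can level itself in the pinch as it touches.

{"name": "jog_arm", "arguments": {"commands": [[0,0,0,-0.4,0],[0,0,0,-0.3,0]], "squeeze": 40}}

```text
t: 22.97
tcp_pos: [0.6105, 0.1165, 0.0697]
tool_rot: [0.997, -0.082, 0.009, 0.013]
force: [-7.4, 0.9, 10.8]
finger_gap: 0.093
```

{"name": "jog_arm", "arguments": {"commands": [[0,0,0,-0.25,0],[0,0,0,-0.2,0]]}}

```text
t: 23.13
tcp_pos: [0.6092, 0.1168, 0.0687]
tool_rot: [0.997, -0.082, 0.008, 0.013]
force: [-5.4, -1.6, 12.9]
finger_gap: 0.094
```

```bash
python3 -c "
from h import *
show();lean()"
```

```text
t23.13 tcp [0.6092 0.1168 0.0687] yaw -1.735 F [-5.4 -1.6 12.9] gap 0.094 q [ 0.02  0.73  1.57 -0.04  0.83  1.78]
lean toolx 0.019 tooly 0.024 world [ 0.014 -0.027]
```

{"name": "jog_arm", "arguments": {"commands": [[0,-0.1,0,-0.2,0],[0,-0.1,0,-0.2,0]], "squeeze": 20}}

```text
t: 23.3
tcp_pos: [0.6098, 0.1166, 0.0692]
tool_rot: [0.997, -0.082, 0.012, 0.013]
force: [-3.1, -1.1, 5.1]
finger_gap: 0.095
```

```bash
python3 -c "
from h import *
show();lean()
p=shot('side','s12');q=p['image'][200:350,200:360,::-1];cv2.imwrite('pics/s12.png',cv2.resize(q,None,fx=4,fy=4,interpolation=2))
for k in ['riser_deck','riser_grip','tray_floor']:
  for r in models.pinpoint(p,k)[:1]: print(k,np.round(r['centre'],3),round(r['score'],2))
show()"
```

```text
t23.30 tcp [0.6098 0.1166 0.0692] yaw -1.735 F [-3.1 -1.1  5.1] gap 0.095 q [ 0.02  0.73  1.58 -0.04  0.82  1.78]
lean toolx 0.026 tooly 0.023 world [ 0.022 -0.027]
riser_deck [0.605 0.116 0.056] 0.81
riser_grip [0.608 0.118 0.084] 0.57
tray_floor [0.608 0.121 0.006] 0.89
t23.50 tcp [0.6096 0.1166 0.069 ] yaw -1.735 F [-2.8 -0.5  7.1] gap 0.094 q [ 0.02  0.73  1.58 -0.04  0.82  1.78]
```

View pics/s12.png

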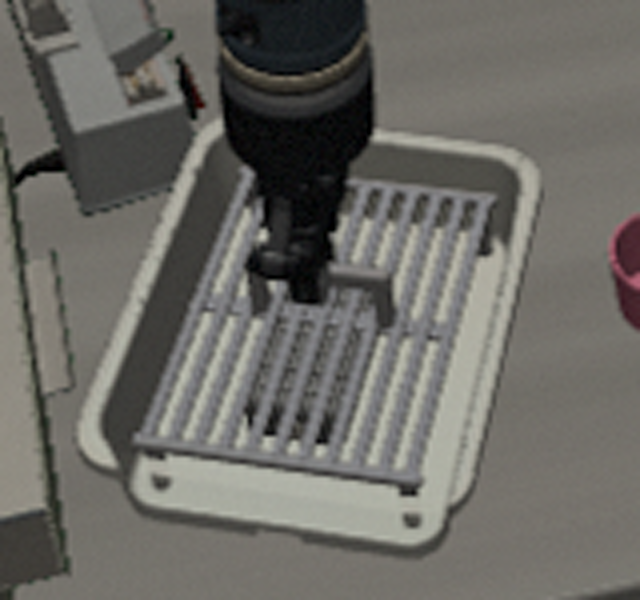

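{"name": "jog_arm", "arguments": {"commands": [[0,-0.2,0,-0.3,0],[0,-0.2,0,-0.3,0]]}}

```text
t: 23.67
tcp_pos: [0.6084, 0.1169, 0.0679]
tool_rot: [0.996, -0.082, 0.016, 0.012]
force: [-2.8, -0.2, 10.7]
finger_gap: 0.09
```

{"name": "jog_arm", "arguments": {"commands": [[0,-0.1,0,-0.3,0]]}}

```text
t: 23.75
tcp_pos: [0.6082, 0.1169, 0.0676]
tool_rot: [0.996, -0.082, 0.017, 0.012]
force: [-7.3, -0.7, 14.5]
finger_gap: 0.093
```

```bash
python3 -c "
from h import *
show();lean()"
```

```text
t23.75 tcp [0.6082 0.1169 0.0676] yaw -1.735 F [-7.3 -0.7 14.5] gap 0.093 q [ 0.02  0.73  1.59 -0.04  0.79  1.79]
lean toolx 0.037 tooly 0.022 world [ 0.033 -0.028]
```

{"name": "jog_arm", "arguments": {"commands": [[0,-0.2,0,-0.35,0],[0,-0.2,0,-0.35,0]]}}

```text
t: 23.92
tcp_pos: [0.6074, 0.1171, 0.0669]
tool_rot: [0.996, -0.081, 0.022, 0.012]
force: [-5.2, -1.0, 15.4]
finger_gap: 0.095
```

{"name": "jog_arm", "arguments": {"commands": [[0,-0.2,0,-0.35,0],[0,-0.2,0,-0.35,0]]}}

```text
t: 24.08
tcp_pos: [0.6076, 0.117, 0.0669]
tool_rot: [0.996, -0.081, 0.029, 0.012]
force: [-4.1, -1.7, 12.6]
finger_gap: 0.093
```

```bash
python3 -c "
from h import *
show();lean()"
```

```text
t24.08 tcp [0.6076 0.117  0.0669] yaw -1.734 F [-4.1 -1.7 12.6] gap 0.093 q [ 0.02  0.72  1.61 -0.04  0.76  1.79]
lean toolx 0.059 tooly 0.019 world [ 0.055 -0.029]
```

{"name": "jog_arm", "arguments": {"commands": [[45,0,0,0,0],[45,0,0,0,0],[45,0,0,0,0],[45,0,0,1.5,0],[45,0,0,3.5,0],[45,0,0,4,0],[80,0,0,4,0],[80,0,0,0,0]]}}

```text
t: 24.75
tcp_pos: [0.6089, 0.1169, 0.2013]
tool_rot: [0.996, -0.081, 0.029, 0.012]
force: [0.7, -1.1, 0.3]
finger_gap: 0.72
```

```bash
python3 - <<'E'
from tray import *
show();lean()
for n in ['wrist','side','top']:
    p=shot(n,'pl_'+n); np.savez(f'pl_{n}.npz',C=p['C'],K=p['intrinsics'])
    for k in ['riser_deck','riser_grip','tray_floor','cup_center']:
        for r in models.pinpoint(p,k)[:2]: print(n,k,np.round(r['centre'],3),round(r['score'],2))
show()
E
```

```text
t24.75 tcp [0.6089 0.1169 0.2013] yaw -1.734 F [ 0.7 -1.1  0.3] gap 0.720 q [ 0.02  0.54  1.51 -0.03  1.04  1.77]
lean toolx 0.059 tooly 0.019 world [ 0.055 -0.029]
wrist riser_deck [0.6   0.118 0.047] 0.85
wrist riser_grip [0.605 0.118 0.083] 0.91
wrist cup_center [0.42  0.062 0.022] 0.83
side riser_deck [0.6   0.118 0.051] 0.78
side riser_grip [0.603 0.118 0.08 ] 0.75
side tray_floor [0.606 0.122 0.007] 0.66
side cup_center [0.412 0.064 0.027] 0.7
side cup_center [ 0.6   -0.371  0.023] 0.52
top riser_grip [0.604 0.115 0.08 ] 0.89
top tray_floor [0.61  0.118 0.001] 0.96
top tray_floor [ 0.597 -0.369  0.02 ] 0.31
top cup_center [0.415 0.067 0.022] 0.79
top cup_center [ 0.593 -0.37   0.024] 0.61
t25.50 tcp [0.6035 0.1166 0.1932] yaw -1.734 F [-0.5  0.2  1.3] gap 0.800 q [ 0.02  0.55  1.52 -0.03  1.03  1.77]
```

{"name": "jog_arm", "arguments": {"commands": [[100,0,-3,0.5,0.12],[100,0,-3.8,0,0.12],[100,0,-3.8,0,0.12],[100,0,-3.8,0,0.12],[100,0,-3.8,0,0.12],[100,0,-3.8,0,0.12],[100,0,-3.8,0,0.12],[100,0,-3.8,0,0.12]]}}

```text
t: 26.17
tcp_pos: [0.6031, -0.1639, 0.1994]
tool_rot: [0.924, 0.382, 0.025, 0.001]
force: [0.9, 0.5, 0.1]
finger_gap: 1.001
```

{"name": "jog_arm", "arguments": {"commands": [[100,0,-3.8,0,0.12],[100,0,-3.8,0,0.12],[100,0,-3.8,0,0.12],[100,0,-3.8,0,0.12],[100,0,0,0,0.1],[100,0,0,0,0]]}}

```text
t: 26.67
tcp_pos: [0.6013, -0.3337, 0.1999]
tool_rot: [0.771, 0.636, 0.024, -0.003]
force: [0.1, 0.9, -0.6]
finger_gap: 1.005
```

```bash
python3 - <<'E'
from h import *
show();lean()
p=shot('wrist','w14')
for r in models.pinpoint(p,'cup_center')[:2]: print(np.round(r['centre'],3),round(r['score'],2),proj(p,[r['centre']]).round(), [p['image'][int(v),int(u)].tolist() for u,v in proj(p,[r['centre']])])
show()
E
```

```text
t26.67 tcp [ 0.6013 -0.3337  0.1999] yaw -0.192 F [ 0.1  0.9 -0.6] gap 1.005 q [-0.69  0.64  1.3   0.05  1.19 -0.52]
lean toolx 0.042 tooly 0.026 world [0.034 0.036]
[ 0.596 -0.37   0.024] 0.69 [[318. 217.]] [[178, 177, 187]]
t26.77 tcp [ 0.6014 -0.3324  0.1999] yaw -0.195 F [-0.4  0.   0. ] gap 1.000 q [-0.69  0.64  1.3   0.05  1.19 -0.51]
```

{"name": "jog_arm", "arguments": {"commands": [[100,-0.2,-1.8,0,0.015],[100,-0.2,-1.8,-1,0.015],[100,0,0,-3.5,0],[100,0,0,-3.5,0],[100,0,0,-3,0],[100,0,0,0,0]]}}

```text
t: 27.27
tcp_pos: [0.6005, -0.3601, 0.0918]
tool_rot: [0.763, 0.646, 0.025, -0.001]
force: [-1.0, 1.3, -0.9]
finger_gap: 0.995
```

```bash
python3 - <<'E'
from h import *
show();lean()
p=shot('wrist','w15')
for r in models.pinpoint(p,'cup_center')[:1]: print(np.round(r['centre'],3),round(r['score'],2))
show()
E
```

```text
t27.27 tcp [ 0.6005 -0.3601  0.0918] yaw -0.167 F [-1.   1.3 -0.9] gap 0.995 q [-0.72  0.78  1.34  0.06  1.01 -0.59]
lean toolx 0.040 tooly 0.032 world [0.038 0.034]
[ 0.596 -0.372  0.027] 0.88
t27.37 tcp [ 0.6037 -0.3626  0.0974] yaw -0.166 F [ 0.8 -0.5  0.4] gap 1.001 q [-0.72  0.78  1.34  0.06  1.01 -0.59]
```

{"name": "jog_arm", "arguments": {"commands": [[100,-0.4,-0.4,-2,0],[100,-0.4,-0.4,-2,0],[100,0,0,0,0]]}}

```text
t: 27.62
tcp_pos: [0.6017, -0.3715, 0.0662]
tool_rot: [0.762, 0.647, 0.028, 0.012]
force: [-0.7, -0.0, -0.2]
finger_gap: 1.005
```

```bash
python3 -c "
from h import *
show();lean()"
```

```text
t27.62 tcp [ 0.6017 -0.3715  0.0662] yaw -0.164 F [-0.7 -0.  -0.2] gap 1.005 q [-0.73  0.81  1.36  0.06  0.94 -0.61]
lean toolx 0.027 tooly 0.054 world [0.058 0.018]
```

{"name": "jog_arm", "arguments": {"commands": [[100,-0.3,0.1,-2,0],[100,-0.3,0,-2,0],[100,-0.2,0,-1,0],[100,0,0,0,0]]}}

```text
t: 27.95
tcp_pos: [0.6015, -0.3733, 0.0283]
tool_rot: [0.762, 0.647, 0.03, 0.022]
force: [0.0, -0.6, -1.2]
finger_gap: 0.997
```

```bash
python3 -c "
from h import *
show();lean()"
```

```text
t27.95 tcp [ 0.6015 -0.3733  0.0283] yaw -0.163 F [ 0.  -0.6 -1.2] gap 0.997 q [-0.74  0.86  1.38  0.07  0.85 -0.62]
lean toolx 0.016 tooly 0.072 world [0.073 0.005]
```

{"name": "jog_arm", "arguments": {"commands": [[100,-0.2,0,4.1,0],[100,-0.2,0,4.1,0]]}}

```text
t: 28.12
tcp_pos: [0.5935, -0.3684, 0.1026]
tool_rot: [0.762, 0.647, 0.028, 0.012]
force: [0.9, -1.3, 1.0]
finger_gap: 0.996
```

{"name": "jog_arm", "arguments": {"commands": [[100,0,0,1,0],[100,0,0,1,0],[100,0,0,1,0]]}}

```text
t: 28.37
tcp_pos: [0.5985, -0.3712, 0.1468]
tool_rot: [0.761, 0.647, 0.03, 0.021]
force: [0.9, -0.6, 0.4]
finger_gap: 0.999
```

```bash
python3 -c "
from h import *
show();lean()"
```

```text
t28.37 tcp [ 0.5985 -0.3712  0.1468] yaw -0.162 F [ 0.9 -0.6  0.4] gap 0.999 q [-0.74  0.7   1.34  0.06  1.05 -0.6 ]
lean toolx 0.018 tooly 0.070 world [0.073 0.006]
```

{"name": "jog_arm", "arguments": {"commands": [[100,0,0,4.1,0],[100,0,0,4.1,0],[100,0,0,0,0],[100,0,0,0,0]]}}

```text
t: 28.7
tcp_pos: [0.5991, -0.3704, 0.2347]
tool_rot: [0.761, 0.647, 0.03, 0.023]
force: [-0.7, 0.5, -0.6]
finger_gap: 0.997
```

{"name": "jog_arm", "arguments": {"commands": [[100,0,0,-1.5,0],[100,0,0,-1.5,0],[100,0,0,4.1,0],[100,0,0,4.1,0],[100,0,0,0,0]]}}

```text
t: 29.12
tcp_pos: [0.5972, -0.3679, 0.2813]
tool_rot: [0.761, 0.647, 0.029, 0.017]
force: [0.9, -1.2, 1.6]
finger_gap: 1.0
```

```bash
python3 -c "
from h import *
show();lean()"
```

```text
t29.12 tcp [ 0.5972 -0.3679  0.2813] yaw -0.162 F [ 0.9 -1.2  1.6] gap 1.000 q [-0.73  0.57  1.21  0.06  1.32 -0.58]
lean toolx 0.023 tooly 0.064 world [0.067 0.013]
```

{"name": "jog_arm", "arguments": {"commands": [[100,-3,2,0,0],[100,-3,2,-1,0],[100,-1.5,1,-1,0]]}}

```text
t: 29.37
tcp_pos: [0.5244, -0.3199, 0.26]
tool_rot: [0.761, 0.647, 0.03, 0.02]
force: [-1.0, 0.0, -0.7]
finger_gap: 0.996
```

{"name": "jog_arm", "arguments": {"commands": [[100,1,-0.6,-1,0],[100,1,-0.6,-1,0],[100,1,-0.6,-1,0],[100,1,-0.6,-1,0],[100,1,-0.6,-1,0],[100,1,-0.6,-1,0]]}}

```text
t: 29.87
tcp_pos: [0.5839, -0.3537, 0.1928]
tool_rot: [0.762, 0.647, 0.03, 0.016]
force: [0.4, -0.6, -0.1]
finger_gap: 1.001
```

```bash
python3 -c "
from h import *
show();lean()"
```

```text
t29.87 tcp [ 0.5839 -0.3537  0.1928] yaw -0.163 F [ 0.4 -0.6 -0.1] gap 1.001 q [-0.73  0.63  1.35  0.06  1.12 -0.59]
lean toolx 0.024 tooly 0.062 world [0.066 0.014]
```

{"name": "jog_arm", "arguments": {"commands": [[100,0.5,-0.8,-3,0],[100,0.5,-0.6,-4.1,0],[100,0,0,-4.1,0],[100,0,0,-2,0],[100,0,0,0,0]]}}

```text
t: 30.28
tcp_pos: [0.6038, -0.3745, 0.0489]
tool_rot: [0.761, 0.647, 0.03, 0.021]
force: [-0.5, -0.3, -0.7]
finger_gap: 1.004
```

```bash
python3 -c "
from h import *
show();lean()"
```

```text
t30.28 tcp [ 0.6038 -0.3745  0.0489] yaw -0.162 F [-0.5 -0.3 -0.7] gap 1.004 q [-0.74  0.84  1.37  0.07  0.89 -0.62]
lean toolx 0.019 tooly 0.071 world [0.074 0.007]
```

{"name": "jog_arm", "arguments": {"commands": [[100,-0.7,0.3,-0.3,0],[100,-0.3,0.1,-2,0],[100,-0.2,0,-1.5,0],[100,0,0,-0.4,0]]}}

```text
t: 30.62
tcp_pos: [0.5946, -0.3727, 0.0056]
tool_rot: [0.761, 0.648, 0.031, 0.023]
force: [-0.6, 0.0, -0.6]
finger_gap: 1.0
```

```bash
python3 -c "
from h import *
show();lean()"
```

```text
t30.62 tcp [ 0.5946 -0.3727  0.0056] yaw -0.161 F [-0.6  0.  -0.6] gap 1.000 q [-0.74  0.89  1.41  0.08  0.8  -0.63]
lean toolx 0.016 tooly 0.075 world [0.077 0.004]
```

{"name": "jog_arm", "arguments": {"commands": [[100,0.2,0.1,0.35,0],[50,0,0,0,0],[40,0,0,0,0],[40,0,0,0,0],[40,0,0,0,0],[40,0,0,0,0]], "squeeze": 35}}

```text
t: 31.12
tcp_pos: [0.6008, -0.3745, 0.0166]
tool_rot: [0.761, 0.648, 0.032, 0.029]
force: [-0.0, -0.6, -0.3]
finger_gap: 0.738
```

{"name": "jog_arm", "arguments": {"commands": [[40,0,0,1.5,0],[40,0,0,3.0,0],[40,0,0,4,0],[40,0,0,4,0],[40,0,0,4,0],[40,0,0,0,0]]}}

```text
t: 31.62
tcp_pos: [0.5977, -0.3718, 0.19]
tool_rot: [0.761, 0.648, 0.031, 0.026]
force: [1.0, -1.7, 0.8]
finger_gap: 0.736
```

```bash
python3 -c "
from h import *
show();lean()
for n in ['wrist','side','top']:
  p=shot(n,'cup_'+n)
  for k in ['cup_center','tray_floor','riser_grip']:
    for r in models.pinpoint(p,k)[:2]: print(n,k,np.round(r['centre'],3),round(r['score'],2))
show()"
```

```text
t31.62 tcp [ 0.5977 -0.3718  0.19  ] yaw -0.161 F [ 1.  -1.7  0.8] gap 0.736 q [-0.74  0.65  1.31  0.06  1.12 -0.6 ]
lean toolx 0.014 tooly 0.080 world [0.081 0.001]
wrist cup_center [ 0.594 -0.371  0.199] 0.82
side cup_center [ 0.592 -0.368  0.187] 0.97
side cup_center [0.415 0.065 0.027] 0.96
side tray_floor [0.609 0.118 0.007] 0.96
side riser_grip [0.604 0.12  0.08 ] 0.56
t32.22 tcp [ 0.5931 -0.368   0.1777] yaw -0.162 F [ 0.4 -0.2 -1.4] gap 0.736 q [-0.74  0.67  1.32  0.06  1.11 -0.6 ]
```

{"name": "jog_arm", "arguments": {"commands": [[40,0,2.5,0.5,0],[40,0,3.9,0,0],[40,0,3.9,0,0],[40,0,3.9,0,0],[40,0,3.9,0,0],[40,0,3.9,0,0],[40,0,3.9,0,0],[40,0,3.9,0,0]]}}

```text
t: 32.88
tcp_pos: [0.5927, -0.0719, 0.1809]
tool_rot: [0.767, 0.641, 0.029, 0.02]
force: [0.4, 0.7, -0.1]
finger_gap: 0.74
```

{"name": "jog_arm", "arguments": {"commands": [[40,0,3.9,0,0],[40,0,3.5,0,0],[40,0,3,0,0],[40,0,1.5,0,0],[40,0,0,0,0]]}}

```text
t: 33.3
tcp_pos: [0.5904, 0.0615, 0.1808]
tool_rot: [0.764, 0.644, 0.03, 0.019]
force: [0.1, 0.1, -0.9]
finger_gap: 0.735
```

```bash
python3 -c "
from h import *
show();lean()
for n in ['wrist','top']:
  p=shot(n,'tr_'+n)
  for k in ['cup_center','riser_deck','riser_grip']:
    for r in models.pinpoint(p,k)[:1]: print(n,k,np.round(r['centre'],3),round(r['score'],2))
show()"
```

```text
t33.30 tcp [0.5904 0.0615 0.1808] yaw -0.171 F [ 0.1  0.1 -0.9] gap 0.735 q [-0.09  0.52  1.62  0.02  0.93  0.07]
lean toolx 0.022 tooly 0.067 world [0.07 0.01]
wrist cup_center [0.587 0.062 0.191] 0.74
wrist riser_deck [0.604 0.118 0.046] 0.88
wrist riser_grip [0.602 0.117 0.081] 0.97
top cup_center [0.414 0.07  0.024] 0.78
top riser_deck [0.606 0.116 0.046] 0.85
t33.70 tcp [0.5912 0.0563 0.1808] yaw -0.177 F [ 0.4  0.2 -1. ] gap 0.734 q [-0.1   0.52  1.62  0.02  0.93  0.06]
```

{"name": "jog_arm", "arguments": {"commands": [[40,0.2,0.3,-2,0.01],[40,0.2,0.2,-3,0],[40,0,0,-1.5,0],[40,0,0,0,0]]}}

```text
t: 34.03
tcp_pos: [0.5985, 0.0569, 0.1164]
tool_rot: [0.765, 0.643, 0.032, 0.022]
force: [-0.2, 0.0, -1.9]
finger_gap: 0.737
```

```bash
python3 -c "
from h import *
show();lean()
p=shot('wrist','tr2')
for k in ['cup_center','riser_deck','riser_grip']:
    for r in models.pinpoint(p,k)[:1]: print(k,np.round(r['centre'],3),round(r['score'],2))
show()"
```

```text
t34.03 tcp [0.5985 0.0569 0.1164] yaw -0.173 F [-0.2  0.  -1.9] gap 0.737 q [-0.1   0.62  1.65  0.02  0.79  0.06]
lean toolx 0.021 tooly 0.076 world [0.078 0.008]
cup_center [0.42  0.062 0.022] 0.63
riser_grip [0.604 0.116 0.083] 0.56
t34.23 tcp [0.6009 0.0572 0.1202] yaw -0.172 F [ 0.9  0.1 -2.1] gap 0.740 q [-0.1   0.62  1.65  0.02  0.79  0.06]
```

{"name": "jog_arm", "arguments": {"commands": [[40,-0.4,0.3,-1.5,0],[40,-0.3,0.2,-1.5,0],[40,-0.1,0,-0.8,0],[40,0,0,0,0]]}}

```text
t: 34.57
tcp_pos: [0.598, 0.0612, 0.088]
tool_rot: [0.764, 0.643, 0.04, 0.03]
force: [0.6, -0.4, -1.4]
finger_gap: 0.738
```

```bash
python3 -c "
from h import *
show();lean()"
```

```text
t34.57 tcp [0.598  0.0612 0.088 ] yaw -0.173 F [ 0.6 -0.4 -1.4] gap 0.738 q [-0.09  0.66  1.69  0.02  0.7   0.06]
lean toolx 0.023 tooly 0.097 world [0.1   0.006]
```

{"name": "jog_arm", "arguments": {"commands": [[40,-0.2,0,-0.7,0],[40,-0.1,0,-0.5,0],[40,-0.1,0,-0.3,0]]}}

```text
t: 34.82
tcp_pos: [0.5967, 0.0608, 0.0752]
tool_rot: [0.764, 0.643, 0.043, 0.032]
force: [-0.0, 0.5, -1.4]
finger_gap: 0.736
```

```bash
python3 -c "
from h import *
show();lean()"
```

```text
t34.82 tcp [0.5967 0.0608 0.0752] yaw -0.174 F [-0.   0.5 -1.4] gap 0.736 q [-0.09  0.68  1.7   0.02  0.66  0.06]
lean toolx 0.023 tooly 0.104 world [0.107 0.005]
```

{"name": "jog_arm", "arguments": {"commands": [[40,0,0,-0.4,0],[40,0,0,-0.3,0]], "squeeze": 20}}

```text
t: 34.98
tcp_pos: [0.597, 0.0606, 0.0683]
tool_rot: [0.764, 0.643, 0.043, 0.033]
force: [-0.4, 0.6, -0.5]
finger_gap: 0.737
```

{"name": "jog_arm", "arguments": {"commands": [[40,0,0,-0.25,0]]}}

```text
t: 35.07
tcp_pos: [0.5971, 0.0606, 0.0655]
tool_rot: [0.764, 0.643, 0.043, 0.033]
force: [0.2, 0.3, -1.2]
finger_gap: 0.738
```

```bash
python3 -c "
from h import *
show();lean()"
```

```text
t35.07 tcp [0.5971 0.0606 0.0655] yaw -0.174 F [ 0.2  0.3 -1.2] gap 0.738 q [-0.09  0.69  1.7   0.03  0.64  0.06]
lean toolx 0.023 tooly 0.105 world [0.108 0.005]
```

{"name": "jog_arm", "arguments": {"commands": [[40,0,0,-0.25,0]]}}

```text
t: 35.15
tcp_pos: [0.5973, 0.0605, 0.0628]
tool_rot: [0.764, 0.643, 0.043, 0.033]
force: [1.0, -0.2, -0.4]
finger_gap: 0.733
```

{"name": "jog_arm", "arguments": {"commands": [[40,0,0,-0.2,0]]}}

```text
t: 35.23
tcp_pos: [0.5975, 0.0607, 0.0622]
tool_rot: [0.764, 0.643, 0.043, 0.033]
force: [-6.2, -0.3, 28.8]
finger_gap: 0.733
```

```bash
python3 -c "
from h import *
show();lean()
for n in ['side']:
  p=shot(n,'cd_'+n)
  for k in ['cup_center','riser_grip']:
    for r in models.pinpoint(p,k)[:2]: print(n,k,np.round(r['centre'],3),round(r['score'],2))
show()"
```

```text
t35.23 tcp [0.5975 0.0607 0.0622] yaw -0.174 F [-6.2 -0.3 28.8] gap 0.733 q [-0.09  0.7   1.7   0.03  0.63  0.06]
lean toolx 0.024 tooly 0.105 world [0.109 0.005]
side cup_center [0.417 0.065 0.026] 0.89
side cup_center [0.596 0.058 0.07 ] 0.57
side riser_grip [0.604 0.119 0.079] 0.83
side riser_grip [0.61  0.118 0.006] 0.6
t35.38 tcp [0.5974 0.0607 0.0625] yaw -0.174 F [-3.6  1.  10.8] gap 0.736 q [-0.09  0.7   1.71  0.03  0.63  0.06]
```

{"name": "jog_arm", "arguments": {"commands": [[60,0,0,0,0],[85,0,0,0,0],[100,0,0,0,0],[100,0,0,0,0],[100,0,0,1.0,0],[100,0,0,2.5,0],[100,0,0,3.5,0],[100,0,0,4,0]]}}

```text
t: 36.05
tcp_pos: [0.5913, 0.061, 0.1683]
tool_rot: [0.765, 0.643, 0.037, 0.026]
force: [-0.1, -0.5, -0.2]
finger_gap: 1.004
```

{"name": "jog_arm", "arguments": {"commands": [[100,0,-1,4,0],[100,-2,-3,1,0],[100,-2,-3.5,0,0],[100,-2,-3.5,0,0],[100,0,-3.5,0,0],[100,0,-3.5,0,0],[100,0,0,0,0]]}}

```text
t: 36.63
tcp_pos: [0.5358, -0.1242, 0.2376]
tool_rot: [0.761, 0.646, 0.046, 0.039]
force: [-0.4, 1.0, -0.0]
finger_gap: 0.998
```

```bash
python3 -c "
from h import *
show()
ims=[]
for n in ['top','side']:
  p=shot(n,'fin_'+n);im=p['image'][:,:,::-1]
  ims.append(cv2.resize(im[120:230,180:300] if n=='top' else im[205:345,210:350],(400,500 if n!='top' else 367),interpolation=2))
  for k in ['cup_center','riser_grip','riser_deck','tray_floor','pack_center']:
    for r in models.pinpoint(p,k)[:2]: print(n,k,np.round(r['centre'],3),round(r['score'],2))
ims[0]=cv2.copyMakeBorder(ims[0],0,133,0,0,0)
cv2.imwrite('pics/final.png',np.hstack(ims))"
```

```text
t36.63 tcp [ 0.5358 -0.1242  0.2376] yaw -0.165 F [-0.4  1.  -0. ] gap 0.998 q [-0.46  0.37  1.7   0.06  0.96 -0.33]
top cup_center [0.595 0.067 0.072] 0.66
top riser_grip [0.605 0.116 0.083] 0.73
top riser_deck [0.604 0.119 0.053] 0.68
top pack_center [0.61  0.117 0.021] 0.41
side cup_center [0.416 0.061 0.021] 0.82
side riser_grip [0.602 0.12  0.079] 0.61
side riser_deck [0.604 0.119 0.054] 0.97
side tray_floor [0.61  0.117 0.007] 0.68
side pack_center [0.605 0.114 0.02 ] 0.97
```

View pics/final.png

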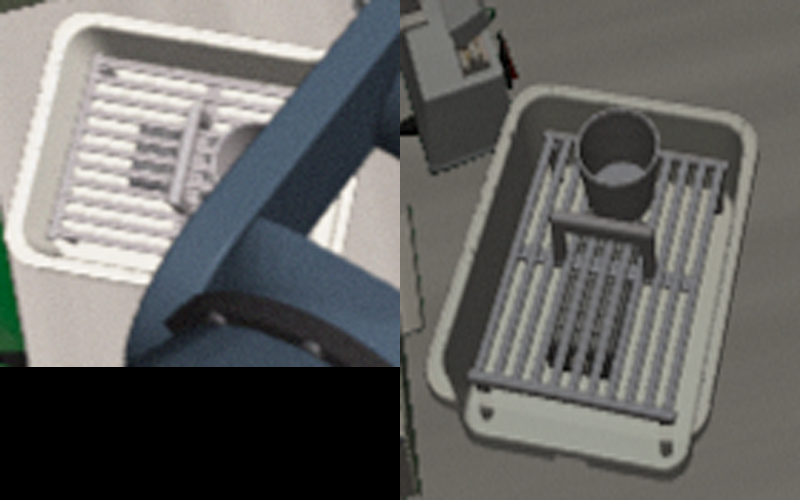

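```bash
python3 - <<'E'
from h import *
p=shot('side')
def W(c,yaw,L):
    L=np.array(L);R2=np.array([[np.cos(yaw),-np.sin(yaw)],[np.sin(yaw),np.cos(yaw)]]);return np.c_[L[:,:2]@R2.T+c,L[:,2]]
r=lambda L:proj(p,W([.604,.118],-.163,L)).round(1).tolist()
t=lambda L:proj(p,W([.6075,.1165],-.159,L)).round(1).tolist()
print('deck +y corners',r([(77,101,50),(-77,101,50)] and [(.077,.101,.05),(-.077,.101,.05)]))
print('deck -y corners',r([(.077,-.101,.05),(-.077,-.101,.05)]))
print('foot tops/bot',r([(.068,.094,.044),(-.068,.094,.044),(.068,.094,.006),(-.068,.094,.006)]))
print('rim outer +y',t([(.103,.1275,.066),(-.103,.1275,.066)]),'base',t([(.083,.1075,.0),(-.083,.1075,0)]))
print('rim inner +y',t([(.094,.119,.066),(-.094,.119,.066)]))
a=cv2.imread('pics/side0.png').astype(int);b=cv2.imread('pics/fin_side.png').astype(int)
for u,v in [(240,320),(303,330)]: print(a[v-1:v+2,u-1:u+2].mean(2).round().tolist(),b[v-1:v+2,u-1:u+2].mean(2).round().tolist())
E
```

```text
deck +y corners [[232.7, 310.8], [305.9, 322.4]]
deck -y corners [[260.0, 240.6], [324.8, 249.4]]
foot tops/bot [[238.3, 310.5], [302.4, 320.6], [240.4, 321.3], [303.1, 331.4]]
rim outer +y [[213.7, 314.3], [314.4, 330.1]] base [[230.6, 326.7], [307.5, 339.0]]
rim inner +y [[219.3, 311.5], [310.7, 325.8]]
[[142.0, 141.0, 141.0], [142.0, 141.0, 141.0], [143.0, 141.0, 143.0]] [[81.0, 88.0, 93.0], [60.0, 62.0, 60.0], [52.0, 55.0, 65.0]]
[[141.0, 141.0, 142.0], [141.0, 139.0, 140.0], [143.0, 142.0, 141.0]] [[71.0, 72.0, 69.0], [61.0, 62.0, 61.0], [59.0, 61.0, 56.0]]
```

```bash
python3 -c "
from station import workorder
print(workorder.sign_off())"
```

```text
the job is handed in; nothing more can be done
None
```

I made up the chilled sample tray in the order asked and handed it in at about 37 s of the 72 s allowed. The sign-off gives no verdict. The arm ended open, about 0.24 m up and clear of everything.

- **Cold pack:** it lies flat near the middle of the tray floor. It was released only after it touched the floor.
- **Riser:** it stands over the pack. The deck centre was found at about z = 0.053 m (0.050 expected). In the side view the four deck corners sit within about 2–5 px of where a level riser would put them. The two +y feet sit on the floor within about 2 px; I could not see the other two feet.
- **Cup:** the steel cup, not the pink one, stands upright on the slats on the −y side of the handle. Its centre was found at z = 0.072 m (0.0725 expected), about 52–60 mm from the riser centre.

**What disagreed or went wrong:**
- The tool slowly leaned as it was jogged, up to about 7°. I partly corrected this on the way to the riser. The riser and cup were seated by light pressing, at most 29 N at the wrist, before release. The peak for the whole job was 36 N, when the pack touched down.
- While I was trying to correct the lean with the riser in hand, its feet once dipped to about rim height and about 28 mm off centre. No force showed, and a later look found the tray unmoved.
- In the last side picture the network reported only the pink cup. The steel cup was found only in the last top picture, where the arm partly hid it, but it shows upright in the side picture I viewed.

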